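Move the drained slide carriers from the draining stand into their staining dishes

TASK

The blue-handled and the yellow-handled slide carriers have finished draining: lift each one up and off its hook under the deck of the draining stand and lower it gently, without dropping it, into the empty staining dish of its own colour, until it sits flat on the dish's floor, then let go. The white-handled carrier is still draining, so leave it hanging, and do not drag the dishes about or knock over or shove the things that stand round them.

Things in the scene. Friction and masses are not known exactly. Their poses are not given: they have to be found in the camera images.
- carrier_blue: slide carrier hung by its eye on a hook: white rack 84 (x) x 66 (y) x 32 mm high with 8 glass slides, wire bail (cross bar along y, 50 mm up), blue grip, wire eye on top in the y-z plane, opening 22 (y) x 37 (z) mm, inner top 145, outer top 150 mm up. Rigid, 100-180 g. Origin: centre of underside; z up, x away from the robot when hung. Goes into the blue dish
- carrier_yellow: slide carrier hung by its eye on a hook: white rack 84 (x) x 66 (y) x 32 mm high with 8 glass slides, wire bail (cross bar along y, 50 mm up), yellow grip, wire eye on top in the y-z plane, opening 22 (y) x 37 (z) mm, inner top 145, outer top 150 mm up. Rigid, 100-180 g. Origin: centre of underside; z up, x away from the robot when hung. Goes into the yellow dish
- carrier_white: slide carrier hung by its eye on a hook: white rack 84 (x) x 66 (y) x 32 mm high with 8 glass slides, wire bail (cross bar along y, 50 mm up), white grip, wire eye on top in the y-z plane, opening 22 (y) x 37 (z) mm, inner top 145, outer top 150 mm up. Rigid, 100-180 g. Origin: centre of underside; z up, x away from the robot when hung. Stays on its hook
- carrier_blue_grip (a point): centre of the blue carrier's grip, 86 mm above its underside: upright block 11 (x) x 16 (y) x 44 (z) mm, to be pinched across its 16 mm (carrier's y)
- carrier_yellow_grip (a point): centre of the yellow carrier's grip, 86 mm above its underside: upright block 11 (x) x 16 (y) x 44 (z) mm, to be pinched across its 16 mm (carrier's y)
- dish_blue: open blue plastic staining dish, loose, 300 g: outside 100 (x) x 84 (y) mm, 52 mm high; walls and floor 4 mm, so inside 92 x 76 mm: a carrier fits when their x axes are in line (either way), with 4 to 5 mm to spare each side; 4 mm lip, 10 mm tabs at the x ends. Origin: centre of the underside; z up
- dish_yellow: open yellow plastic staining dish, loose, 300 g: outside 100 (x) x 84 (y) mm, 52 mm high; walls and floor 4 mm, so inside 92 x 76 mm: a carrier fits when their x axes are in line (either way), with 4 to 5 mm to spare each side; 4 mm lip, 10 mm tabs at the x ends. Origin: centre of the underside; z up
- stand: fixed draining stand, 352 mm wide (y): white deck 10 mm thick, underside 275 mm up, x = 8 to 80 mm, small things on it; posts at its rear corners, back rail x = 69 to 75 mm; steel drip tray 16 mm high, x = -20 to 80 mm. The deck covers the hooks, so come to the grips from the robot's side, tool tilted 25 to 45 degrees. Origin: bench level below the middle hook; x away from the robot, z up
- hook_right (a point): stand's hook at its -y end: middle of its trough, on the wire's axis, 227 mm up. All hooks alike, 105 mm apart along the stand's y: 6 mm wire from the deck, level trough along the stand's x (-6 to 10 mm), front tip (toward the robot) turned up at x = -14 mm, its top 13 mm above the trough's axis. Raise a carrier 10 to 31 mm (best 18) to draw its eye over the tip toward the robot
- hook_middle (a point): the same point of the middle hook
- hook_left (a point): the same point of the hook at the stand's +y end
- vial: bystander: small clear vial, white cap, 27 mm wide, 52 mm high, standing at the front left. Origin: centre of its underside
- bench_beaker: bystander: small clear beaker, 45 mm wide, 57 mm high, standing between and behind the dishes. Origin: centre of its underside
- pen: bystander: marker pen, blue cap, 138 x 13 mm, lying on the bench in front. Origin: centre of its underside

How it is judged:
By the outcome, as a careful person would: the job done as asked, in the order asked, and still so for the second after the job is handed in, with the robot touching nothing.
It also fails if it takes over 64 s, if anything falls off the work surface, if the arm or the gripper's body presses on something with over 40 N, if the wrist force passes 120 N, or if a joint passes its speed limit or range.

ROBOT

A 7-joint arm with a two-finger parallel gripper is mounted at the origin on a cart in front of the work surface, level with it; the furniture and walls round the work are solid. World frame = base frame: x ahead of the robot, y to its left, z up, the work surface at z = 0. Lengths are in m, angles in rad, forces in N, time in s.
With the tool pointing down it reaches from about 0.4 to 0.85 m from the base axis. Payload 10.4 kg.
Tool frame: the origin (TCP) lies at the very end of the fingers, on their centre line; the grasp point (between the pads) lies 19 mm behind it; z points along the fingers, y is the line along which they close (so a half turn about z gives the same grasp; the last joint's range is limited). The gripper opens to 85 mm and grips with 20 to 120 N. Pads are 22 mm wide; open, the fingers measure 114 mm over their backs; the gripper's body (76 mm by 85 mm) begins 54 mm behind the grasp point. The pads swing forward as they close: fully open they stand 13 mm farther back than shut.
Start: joints at [-1.331, 0.332, -0.065, 1.46, 0.022, 1.35, -0.088], TCP at [0.162, 0.604, 0.231] pointing down, gripper open.
Joint ranges: [-2.6, 2.6], [-0.5, 2.12], [-1.47, 1.34], [0.16, 2.42], [-1.27, 4.41], [0.06, 2.06], [-2.6, 2.6]. Speed limits (rad/s): [2.22, 2.22, 2.79, 2.79, 3.14, 3.14, 3.14].

INTERFACE

Orientations are given as a unit quaternion [x, y, z, w].
In Python, from workcell import manip, vision, order gives the robot as it stands. The module is installed in compiled form; this text tells all that it offers.
- The arm moves only by the tool move_arm, never from a script. Its argument "motion" is a list of rows, each a list of 3 entries, a list of its own where there are three numbers: the shift along the tool's x, y, z scaled (see below), then the turn, a rotation vector about the tool's x, y, z scaled (see below), then the opening, from -1 (shut) to 1 (fully open). In form: [[[dx, dy, dz], [wx, wy, wz], hand], ...]. A call has 1 to 12 rows; each row shifts and turns the commanded pose from where the row before left it, along the tool's axes as they then stand; what a row does not reach is not made up. The controller multiplies each number of a shift by 0.75 m and each number of a turn by pi/4 rad. A row lasts 1/10 s, in which the tool goes at most 50 mm and 8.59 degrees, less where a joint would pass 70% of its speed; a pose out of reach is approached as far as the arm can. A call with a number of a shift or a turn outside -1 to 1 is refused whole. A call with a gripper value outside its range is refused whole. The fingers move at their own pace and stop on an object; "newtons" is the grip in N (left out, the last holds). Time passes only in rows, so rows that do not move let the fingers close. It gives the time, the measured TCP pose, the force, the opening and the grip force at its end, in the units of the state.
- manip.get_obs(): the state, without advancing time (a new reading comes with each control period).
- vision.camera(name): name is "side" or "top"; returns a dict with "pixels" (384x512x3 uint8, red, green, blue), "fx", "fy", "cx", "cy" (pixels), "k1" (the pictures are not rectified: a ray, as slopes to the right and down, at radius r is drawn at 1 + k1 r^2 times it, then the intrinsics apply), "R" (3x3) and "t" (3): a world point X has camera coordinates R X + t. Camera axes: x right, y down, z forward; pixel columns grow to the right and rows downward; lengths in m; the calibration is good to about 2 mm. A picture is of the moment at which its call begins. There is no depth.
- order.hand_in(): hands the job in; it is judged then, once.
The state is a dict: "clock": time; "joint_pos": joint angles; "joint_velocities": joint speeds; "tau": joint torques, N m; "position": TCP position; "ee_rot": TCP orientation; "ft_force": force on the tool from outside, world axes, zero at the start; "torque": the same for the moment, N m; "grip_width": opening from 0.0 (shut) to 1.0 (fully open); "grasp_force": force on a finger pad.
Only numpy, scipy, OpenCV 4.12 (cv2) and the standard library are available. Lean on these libraries where they do the work, as an engineer would, in place of code of your own. Each camera call takes 0.05 s, during which the arm holds its last target. There are 200 camera calls.

## Working session

There is one attempt and no reset: what is moved stays moved. The work goes in short steps, Python scripts to look and compute and a tool call to move; the robot and the scene stay as the last step left them, time stands still between calls to the robot, and variables do not carry over. Pictures are saved under pics/ and viewed, at most 10 in all, crops included, and the job is handed in when it is done.

Besides the shell and the picture viewer there is one more tool, called after "Emit:" by a JSON object that holds its "api" and its "payload". move_arm: Moves the arm, as the interface text tells. Its arguments: {"type":"object","properties":{"motion":{"type":"array"},"newtons":{"type":"number"}},"required":["motion"]}

```bash
mkdir -p pics; python3 - <<'E'
from workcell import manip, vision, order
import cv2, pickle
for n in ("side","top"):
    c=vision.camera(n); pickle.dump(c,open(f"{n}.pkl","wb"))
    print(n,c["fx"],c["fy"],c["cx"],c["cy"],c["k1"],c["R"],c["t"])
    cv2.imwrite(f"pics/{n}0.png",cv2.resize(c["pixels"][:,:,::-1],(800,600),interpolation=cv2.INTER_CUBIC))
print(manip.get_obs())
E
```

```text
side 411.6533822050159 411.6533822050159 256.75043749128196 197.6606923378906 0.05206202363013152 [[ 0.99904216 -0.04004765 -0.01763391]
 [-0.03281027 -0.41893665 -0.90742249]
 [ 0.02895265  0.90713189 -0.41984935]] [-0.4923282   0.11555249  1.0575558 ]
top 361.9845652326852 361.9845652326852 250.52865183348126 195.26061683315814 -0.01779065899389237 [[ 0.01035116 -0.99986034 -0.01312051]
 [-0.99230256 -0.00865185 -0.12353448]
 [ 0.12340371  0.01429824 -0.99225354]] [-0.08732075  0.50380551  0.92756486]
{'clock': 0.1, 'joint_pos': array([-1.33060178,  0.33278735, -0.06465839,  1.46082281,  0.02160539,
        1.34985729, -0.08848325]), 'joint_velocities': array([ 1.24584186e-03, -1.97483864e-03, -1.85672047e-03, -3.21398434e-03,
        5.33960017e-05,  1.91399640e-03,  2.13404710e-04]), 'tau': array([ 1.92614978e-03, -6.26744914e+01,  4.94941045e-02, -3.92431712e+01,
        1.63609145e-02,  6.94077156e-03, -1.68453624e-05]), 'position': array([0.16231009, 0.60324099, 0.23062517]), 'ee_rot': array([ 1.31020923e-01,  9.91379428e-01, -5.88279519e-04, -4.27006758e-05]), 'ft_force': array([ 0.15647102, -0.19824826,  0.70194696]), 'torque': array([ 0.01268548, -0.00935246,  0.02975976]), 'grasp_force': 0.0, 'grip_width': 0.997279257670261}
```

View pics/side0.png

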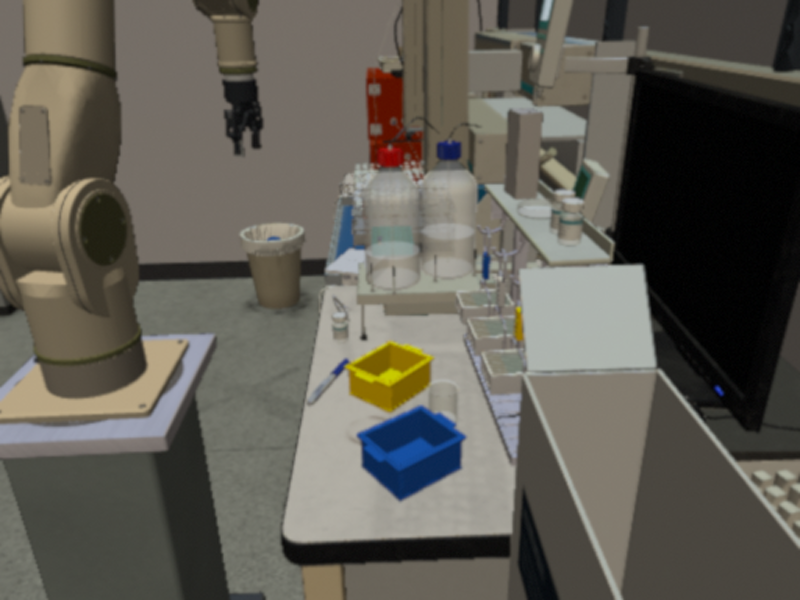

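View pics/top0.png

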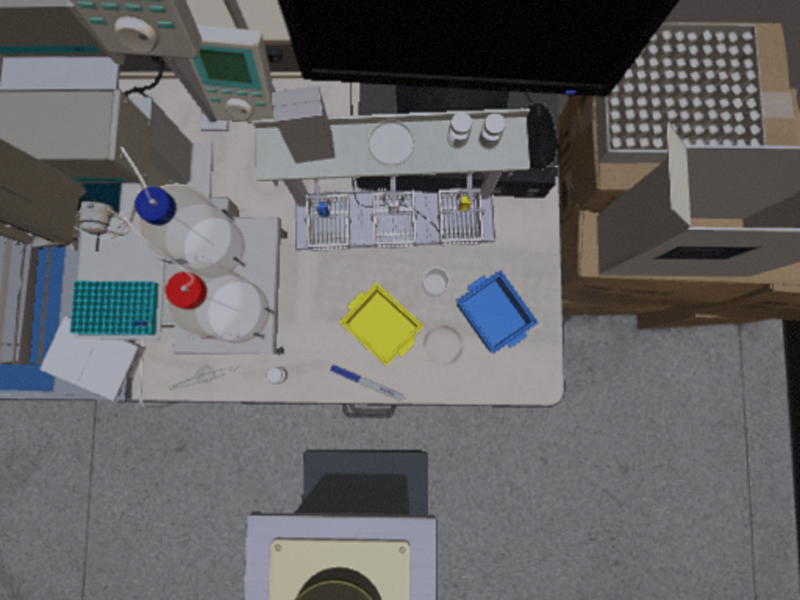

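The side view shows the blue grip near (486,265), the yellow grip near (519,322), the white carrier between them, and two rotated dishes. In the top view blue hangs left (323,208), yellow right (463,203), and the dishes are at (382,323) and (497,311). Next I'll enlarge crops.

```bash
python3 - <<'E'
import cv2,pickle
for n,(x0,y0,x1,y1),f in (("top",(185,110,350,232),4.8),("side",(285,130,385,260),4.6)):
    p=pickle.load(open(f"{n}.pkl","rb"))["pixels"][y0:y1,x0:x1,::-1]
    cv2.imwrite(f"pics/{n}1.png",cv2.resize(p,None,fx=f,fy=f,interpolation=cv2.INTER_CUBIC))
E
```

```text
(no output)
```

View pics/top1.png

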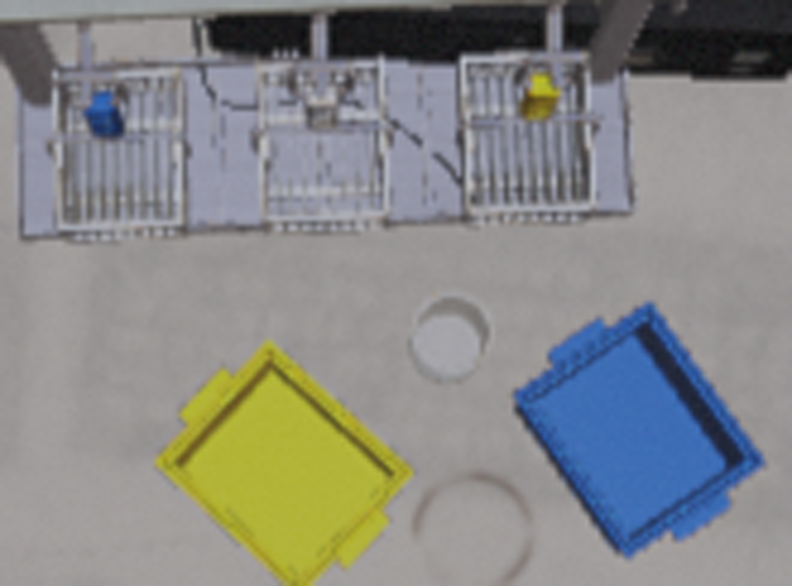

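View pics/side1.png

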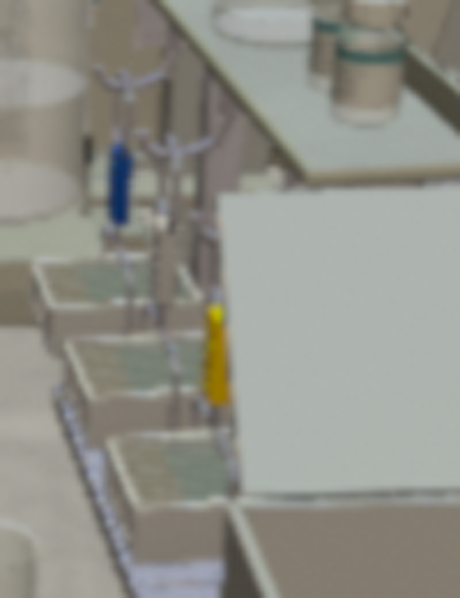

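Top crop: yellow dish rim corners are (155,462), (268,342), (412,470) and about (299,590). Blue dish rim corners are (515,400), (650,305), (765,463), (628,555). Rack rim corners are readable for all three carriers, and the tray front corners are (22,238) and (633,212). In the side crop the blue grip is at (119,184) and the yellow at (215,355).

```bash
cat > h.py <<'E'
import numpy as np, pickle, cv2
from scipy.spatial.transform import Rotation as Ro
from scipy.optimize import least_squares
def cam(n): return pickle.load(open(f"{n}.pkl","rb"))
def proj(c,X):
    p=np.atleast_2d(X)@np.array(c["R"]).T+c["t"]; s=p[:,:2]/p[:,2:]
    s=s*(1+c["k1"]*(s**2).sum(1,keepdims=True))
    return s*[c["fx"],c["fy"]]+[c["cx"],c["cy"]]
def onplane(c,uv,z):
    return np.array([np.r_[least_squares(lambda q:(proj(c,[q[0],q[1],z])-u).ravel(),[.6,0]).x,z] for u in np.atleast_2d(uv)])
def crop(pts,o,f): return (np.array(pts,float)+.5)/f-.5+np.array(o)
def rect(P):  # L,T,R,B corners -> centre, long-edge yaw
    d=(P[1]-P[2])+(P[0]-P[3]); return P.mean(0), np.degrees(np.arctan2(d[1],d[0])), [np.linalg.norm(P[i]-P[i-1]) for i in range(4)]
def go(pos,R,obs,n=None,hand=0.0,grasp=0.0):
    """rows to take the grasp point (19 mm behind the TCP) to pos with rotation R"""
    R0=Ro.from_quat(obs["ee_rot"]); p=np.array(pos)+R.as_matrix()[:,2]*.019
    dp=p-obs["position"]; w=(R0.inv()*R).as_rotvec()
    if n is None: n=int(np.ceil(max(np.linalg.norm(dp)/.045,np.degrees(np.linalg.norm(w))/8,1)))
    rw=w/n
    # per row: shift in tool axes as they then stand
    print("n",n,"turn/row",np.round(rw/(np.pi/4),4))
    for i in range(n):
        Ri=R0*Ro.from_rotvec(w*i/n); print(np.round(Ri.inv().apply(dp/n)/.75,4).tolist(),np.round(rw/(np.pi/4),4).tolist())
    return p
def tool(yaw,tilt):
    """tool z forward along yaw & down, tool y horizontal; degrees. tool x = up/forward"""
    a,t=np.radians(yaw),np.radians(tilt)
    z=np.array([np.sin(t)*np.cos(a),np.sin(t)*np.sin(a),-np.cos(t)]); y=np.array([np.sin(a),-np.cos(a),0.])
    return Ro.from_matrix(np.c_[np.cross(y,z),y,z])
E
python3 - <<'E'
from h import *
t=cam("top"); s=cam("side"); T=lambda p:crop(p,(185,110),4.8)
for n,p in dict(ydish=[(155,462),(268,342),(412,470),(299,590)],bdish=[(515,400),(650,305),(765,463),(628,555)]).items(): print(n,rect(onplane(t,T(p),.052)))
for n,p in dict(blue=[(57,228),(58,72),(182,72),(183,226)],white=[(264,222),(259,66),(383,60),(386,217)],yel=[(466,213),(461,58),(590,52),(594,208)]).items():
    P=onplane(t,T(p),.117); d=P[1]-P[0]+P[2]-P[3]; print(n,P.mean(0),np.degrees(np.arctan2(d[1],d[0])),[np.linalg.norm(P[i]-P[i-1]) for i in range(4)])
print("tray",onplane(t,T([(22,238),(633,212)]),.016))
for n,lo,hi in (("blue",(100,150,40),(130,255,255)),("yel",(22,140,60),(35,255,255))):
  for k,c,b in (("top",t,(185,100,320,150)),("side",s,(300,155,340,225))):
    m=cv2.inRange(cv2.cvtColor(c["pixels"],cv2.COLOR_RGB2HSV),lo,hi); q=np.zeros_like(m); q[b[1]:b[3],b[0]:b[2]]=m[b[1]:b[3],b[0]:b[2]]
    v,u=np.nonzero(q); print(n,k,len(u),u.mean(),v.mean(),u.min(),u.max(),v.min(),v.max(), onplane(c,[u.mean(),v.mean()],.171) if k=="top" else "")
print(np.linalg.inv(t["R"])@-t["t"])
for X in ([.7,.2,.171],[.7,0,.171]): print(proj(s,X))
print(tool(0,0).as_quat())
E
```

```text
ydish (array([ 0.47241495, -0.06534509,  0.052     ]), np.float64(48.880291049637215), [np.float64(0.10349815977499838), np.float64(0.08903197606750943), np.float64(0.10426415744578299), np.float64(0.08814726702743682)])
bdish (array([ 0.49318434, -0.2564976 ,  0.052     ]), np.float64(35.558458551105), [np.float64(0.10213270281754133), np.float64(0.09025175829213132), np.float64(0.10468107986069447), np.float64(0.08916659715088666)])
blue [0.62826992 0.01827517 0.117     ] 1.4306248254296183 [np.float64(0.06427224442389759), np.float64(0.08217494077971499), np.float64(0.06401712208291263), np.float64(0.08103604409936559)]
white [ 0.63327475 -0.08565534  0.117     ] 1.9882504958906657 [np.float64(0.06208477580099944), np.float64(0.08214087734028538), np.float64(0.06388310988718582), np.float64(0.08260901073828236)]
yel [ 0.6384698 -0.190287   0.117    ] 1.3027874396396413 [np.float64(0.06506487022472426), np.float64(0.08156402098830863), np.float64(0.06638717569109308), np.float64(0.08208463078496678)]
tray [[ 0.60420827  0.08618766  0.016     ]
 [ 0.62182767 -0.26068219  0.016     ]]
blue top 39 206.28205128205127 133.71794871794873 203 209 129 137 [[0.62958006 0.01920467 0.171     ]]
blue side 34 310.61764705882354 169.91176470588235 309 312 163 177 
yel top 37 297.1621621621622 129.83783783783784 294 300 126 134 [[ 0.64015065 -0.19052202  0.171     ]]
yel side 78 331.37179487179486 207.64102564102564 329 334 197 217 
[ 0.38636642 -0.09621226  0.98147117]
[[324.8393937  146.80626286]]
[[340.41422089 171.99220744]]
[1. 0. 0. 0.]
```

```bash
cat >> h.py <<'E'
def plan(way,obs=None,nd=3):
    """way: list of (grasp pos, R, nrows); prints rounded rows from the measured pose"""
    import json
    if obs is None:
        from workcell import manip; obs=manip.get_obs()
    p,R0=np.array(obs["position"]),Ro.from_quat(obs["ee_rot"])
    for pos,R,n in way:
        q=np.array(pos)+R.as_matrix()[:,2]*.019
        for i in range(n):
            w=(R0.inv()*R).as_rotvec()/(n-i); d=R0.inv().apply(q-p)/(n-i)
            d,w=np.round(d/.75,nd),np.round(w/(np.pi/4),nd)
            print(json.dumps([(d+0.).tolist(),(w+0.).tolist()]),end=", ")
            p=p+R0.apply(d*.75); R0=R0*Ro.from_rotvec(w*np.pi/4)
        print("\n->TCP",p.round(4),"maxmm/deg",np.linalg.norm(d)*750,np.degrees(np.linalg.norm(w)*np.pi/4))
E
python3 - <<'E'
from h import *
Y=Ro.from_euler('z',80,degrees=True)
plan([((.30,.35,.379),Y*tool(2.5,0),10),((.42,0,.379),tool(2.5,0),10)])
s=cam("side")
for X in ([.6295,.019,.171],[.6395,-.1905,.171]): print(proj(s,X))
E
```

```text
[[-0.027, -0.028, -0.017], [0.0, 0.0, 0.183]], [[-0.03, -0.024, -0.017], [0.0, 0.0, 0.183]], [[-0.033, -0.019, -0.017], [0.0, 0.0, 0.183]], [[-0.036, -0.014, -0.017], [0.0, 0.0, 0.183]], [[-0.037, -0.009, -0.017], [0.0, 0.0, 0.183]], [[-0.038, -0.004, -0.017], [0.0, 0.0, 0.183]], [[-0.038, 0.002, -0.018], [0.0, 0.0, 0.184]], [[-0.038, 0.008, -0.017], [0.0, 0.0, 0.183]], [[-0.036, 0.013, -0.018], [0.0, 0.001, 0.184]], [[-0.035, 0.018, -0.017], [0.0, 0.0, 0.183]], 
->TCP [0.3001 0.3498 0.3599] maxmm/deg 32.15392666533903 8.235
[[-0.044, 0.022, 0.0], [0.0, 0.0, 0.178]], [[-0.041, 0.028, 0.0], [0.0, 0.0, 0.178]], [[-0.036, 0.033, 0.0], [0.0, 0.0, 0.178]], [[-0.031, 0.038, 0.0], [0.0, 0.0, 0.178]], [[-0.026, 0.042, 0.0], [0.0, 0.0, 0.178]], [[-0.02, 0.045, 0.0], [0.0, 0.0, 0.178]], [[-0.013, 0.048, 0.0], [0.0, 0.0, 0.177]], [[-0.007, 0.049, 0.0], [0.0, 0.0, 0.178]], [[0.001, 0.049, 0.0], [0.0, 0.0, 0.177]], [[0.007, 0.049, 0.0], [0.0, 0.0, 0.178]], 
->TCP [ 4.2e-01 -1.0e-04  3.6e-01] maxmm/deg 37.123106012293746 8.01
[[310.33847174 170.12642997]]
[[331.725863   207.18730718]]
```

Emit:
{"api": "move_arm", "payload": {"motion": [[[-0.027,-0.028,-0.017],[0,0,0.183],1],[[-0.03,-0.024,-0.017],[0,0,0.183],1],[[-0.033,-0.019,-0.017],[0,0,0.183],1],[[-0.036,-0.014,-0.017],[0,0,0.183],1],[[-0.037,-0.009,-0.017],[0,0,0.183],1],[[-0.038,-0.004,-0.017],[0,0,0.183],1],[[-0.038,0.002,-0.018],[0,0,0.184],1],[[-0.038,0.008,-0.017],[0,0,0.183],1],[[-0.036,0.013,-0.018],[0,0.001,0.184],1],[[-0.035,0.018,-0.017],[0,0,0.183],1]]}}

```text
clock: 1.1
position: [0.3004, 0.3488, 0.3606]
ee_rot: [0.754, 0.657, 0.0, -0.0]
ft_force: [0.4, -0.1, 0.2]
grip_width: 0.999
grasp_force: 0.0
```

Emit:
{"api": "move_arm", "payload": {"motion": [[[-0.044,0.022,0],[0,0,0.178],1],[[-0.041,0.028,0],[0,0,0.178],1],[[-0.036,0.033,0],[0,0,0.178],1],[[-0.031,0.038,0],[0,0,0.178],1],[[-0.026,0.042,0],[0,0,0.178],1],[[-0.02,0.045,0],[0,0,0.178],1],[[-0.013,0.048,0],[0,0,0.177],1],[[-0.007,0.049,0],[0,0,0.178],1],[[0.001,0.049,0],[0,0,0.177],1],[[0.007,0.049,0],[0,0,0.178],1]]}}

```text
clock: 2.1
position: [0.4201, -0.0015, 0.3598]
ee_rot: [1.0, 0.019, -0.0, -0.001]
ft_force: [0.6, 0.6, -0.1]
grip_width: 1.002
grasp_force: 0.0
```

```bash
python3 - <<'E'
from h import *
R=tool(2.5,42); z=R.as_matrix()[:,2]; g=np.array([.6295,.019,.171])+[0,0,.007]-.007*z
plan([(g-.11*z,R,7),(g,R,5)])
E
```

```text
[[0.028, -0.002, 0.021], [0.0, 0.133, -0.001]], [[0.025, -0.002, 0.023], [0.0, 0.133, -0.001]], [[0.023, -0.002, 0.026], [0.0, 0.133, -0.001]], [[0.02, -0.002, 0.028], [0.0, 0.134, -0.001]], [[0.016, -0.003, 0.03], [0.0, 0.133, -0.001]], [[0.013, -0.002, 0.032], [0.001, 0.134, -0.001]], [[0.01, -0.003, 0.033], [0.0, 0.133, -0.001]], 
->TCP [0.5638 0.0164 0.2508] maxmm/deg 25.95910244981517 5.985169170541465
[[0.0, 0.0, 0.029], [0.0, 0.0, 0.0]], [[0.0, 0.0, 0.029], [0.0, 0.0, 0.0]], [[0.0, 0.0, 0.03], [0.0, 0.0, 0.0]], [[0.0, 0.0, 0.029], [0.0, 0.0, 0.0]], [[0.0, 0.0, 0.03], [0.0, 0.0, 0.0]], 
->TCP [0.6374 0.0195 0.1689] maxmm/deg 22.5 0.0
```

Emit:
{"api": "move_arm", "payload": {"motion": [[[0.028,-0.002,0.021],[0,0.133,-0.001],0.3],[[0.025,-0.002,0.023],[0,0.133,-0.001],0.3],[[0.023,-0.002,0.026],[0,0.133,-0.001],0.3],[[0.02,-0.002,0.028],[0,0.134,-0.001],0.3],[[0.016,-0.003,0.03],[0,0.133,-0.001],0.3],[[0.013,-0.002,0.032],[0.001,0.134,-0.001],0.3],[[0.01,-0.003,0.033],[0,0.133,-0.001],0.3],[[0,0,0.029],[0,0,0],0.3],[[0,0,0.029],[0,0,0],0.3],[[0,0,0.02],[0,0,0],0.3],[[0,0,0],[0,0,0],0.3]]}}

```text
clock: 3.2
position: [0.6023, 0.0204, 0.2054]
ee_rot: [0.934, 0.023, 0.357, -0.008]
ft_force: [-0.3, 0.2, -0.9]
grip_width: 0.647
grasp_force: 0.0
```

```bash
python3 - <<'E'
from workcell import vision,manip
from h import *
c=vision.camera("top"); s=vision.camera("side")
a=c["pixels"][90:190,170:330,::-1]; b=s["pixels"][110:230,260:360,::-1]
a=cv2.resize(a,None,fx=4,fy=4,interpolation=2); b=cv2.resize(b,None,fx=4,fy=4,interpolation=2)
o=np.zeros((880,640,3),np.uint8)[:480]; 
o=np.zeros((480,800,3),np.uint8); o[:400,:400]=a[:,:400]; o[:480,400:]=b
cv2.imwrite("pics/a1.png",o)
R=tool(2.5,42); z=R.as_matrix()[:,2]; g=np.array([.6295,.019,.171])+[0,0,.007]-.007*z
print(manip.get_obs()["joint_pos"].round(2)); plan([(g,R,3)])
E
```

```text
[-0.64 -0.18  0.46  2.23  0.43  0.36 -2.03]
[[0.0, 0.001, 0.023], [-0.001, 0.001, 0.002]], [[0.0, 0.001, 0.023], [-0.001, 0.0, 0.002]], [[0.001, 0.002, 0.023], [-0.002, 0.001, 0.002]], 
->TCP [0.6376 0.0192 0.1693] maxmm/deg 17.331330012437014 0.135
```

View pics/a1.png

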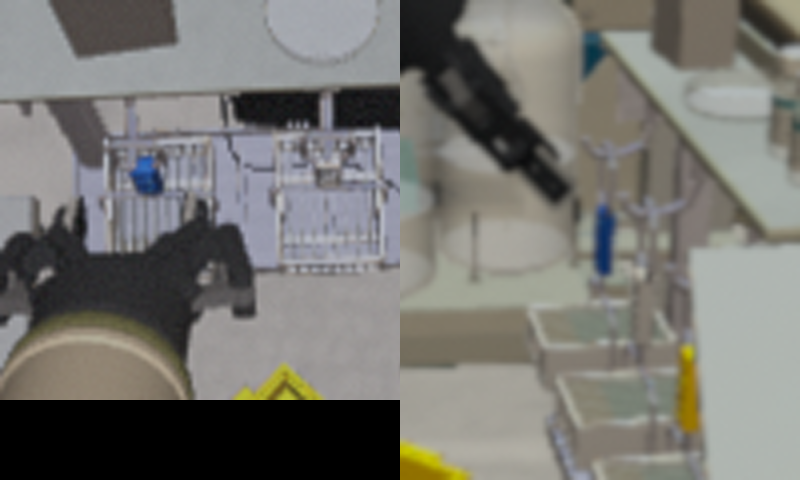

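The open fingers, tips at (72,210) and (203,208), straddle the blue grip at (147,175), and the side view shows the tool tip just in front of the grip. I'll move in and close.

Emit:
{"api": "move_arm", "payload": {"motion": [[[0,0.001,0.02],[-0.001,0,0.002],0.2],[[0,0.001,0.02],[-0.001,0,0.002],0],[[0,0.002,0.02],[-0.002,0,0.002],0],[[0,0,0.009],[0,0,0],0],[[0,0,0],[0,0,0],-0.3],[[0,0,0],[0,0,0],-0.5],[[0,0,0],[0,0,0],-1],[[0,0,0],[0,0,0],-1],[[0,0,0],[0,0,0],-1],[[0,0,0],[0,0,0],-1]], "newtons": 40}}

```text
clock: 4.3
position: [0.6374, 0.0193, 0.1692]
ee_rot: [0.933, 0.02, 0.358, -0.008]
ft_force: [-1.1, 0.1, -1.1]
grip_width: 0.173
grasp_force: 46.6
```

```bash
python3 - <<'E'
from h import *
from workcell import manip
o=manip.get_obs(); R=Ro.from_quat(o["ee_rot"]); print(o["grip_width"],o["grasp_force"],o["ft_force"])
g=o["position"]-R.as_matrix()[:,2]*.019; u=np.array([np.cos(.045),np.sin(.045),0])
plan([(g+[0,0,.019],R,3),(g+[0,0,.019]-.06*u,R,4),(g+[0,0,.03]-.13*u,R,3)])
E
```

```text
0.17294847210458358 46.569833010435104 [-1.14163704  0.11776717 -1.06196783]
[[0.006, 0.0, -0.006], [0.0, 0.0, 0.0]], [[0.005, 0.0, -0.006], [0.0, 0.0, 0.0]], [[0.006, 0.0, -0.007], [0.0, 0.0, 0.0]], 
->TCP [0.6373 0.0193 0.1883] maxmm/deg 6.914658342969665 0.0
[[-0.015, 0.0, -0.013], [0.0, 0.0, 0.0]], [[-0.015, 0.0, -0.013], [0.0, 0.0, 0.0]], [[-0.015, 0.0, -0.014], [0.0, 0.0, 0.0]], [[-0.015, 0.0, -0.013], [0.0, 0.0, 0.0]], 
->TCP [0.5773 0.0167 0.1878] maxmm/deg 14.887074930959406 0.0
[[-0.02, 0.0, -0.025], [0.0, 0.0, 0.0]], [[-0.02, 0.0, -0.024], [0.0, 0.0, 0.0]], [[-0.019, 0.0, -0.025], [0.0, 0.0, 0.0]], 
->TCP [0.5074 0.0136 0.1994] maxmm/deg 23.550477702161373 0.0
```

Emit:
{"api": "move_arm", "payload": {"motion": [[[0.006,0,-0.006],[0,0,0],-1],[[0.005,0,-0.006],[0,0,0],-1],[[0.006,0,-0.007],[0,0,0],-1],[[0,0,0],[0,0,0],-1],[[-0.015,0,-0.013],[0,0,0],-1],[[-0.015,0,-0.013],[0,0,0],-1],[[-0.015,0,-0.014],[0,0,0],-1],[[-0.015,0,-0.013],[0,0,0],-1],[[-0.02,0,-0.025],[0,0,0],-1],[[-0.02,0,-0.024],[0,0,0],-1],[[-0.019,0,-0.025],[0,0,0],-1]]}}

```text
clock: 5.4
position: [0.514, 0.0157, 0.1988]
ee_rot: [0.933, 0.022, 0.358, -0.01]
ft_force: [-0.0, 0.3, -1.0]
grip_width: 0.174
grasp_force: 46.3
```

```bash
python3 - <<'E'
from h import *
from workcell import manip
o=manip.get_obs(); print(o["grip_width"],o["ft_force"],o["joint_pos"].round(2))
d=np.array([.4932,-.2565]); h=.030
# grasp offset from grip: known at pick
R=tool(2.5,42); z=R.as_matrix()[:,2]; g0=np.array([.6374,.0193,.1692])-.019*z; off=R.inv().apply(g0-[.6295,.019,.085]); print(off)
def G(x,y,zb,yaw,tilt=42): R=tool(yaw,tilt); return np.array([x,y,zb])+R.apply(off),R
plan([(*G(.47,-.08,.145,20),6),(*G(d[0],d[1],.10,35.6),6)])
E
```

```text
0.17447436499010988 [-0.03818812  0.3279326  -1.01916304] [-0.41 -0.38  0.2   2.41  0.45  0.41 -2.07]
[ 6.22157781e-02  4.48786937e-05 -7.62829376e-02]
[[-0.002, 0.02, -0.011], [0.042, 0.0, -0.048]], [[-0.003, 0.02, -0.012], [0.043, 0.0, -0.048]], [[-0.004, 0.019, -0.012], [0.042, 0.0, -0.048]], [[-0.004, 0.019, -0.013], [0.043, 0.0, -0.048]], [[-0.005, 0.018, -0.014], [0.042, 0.0, -0.048]], [[-0.006, 0.017, -0.014], [0.043, 0.0, -0.048]], 
->TCP [ 0.4777 -0.0771  0.229 ] maxmm/deg 17.119068315769994 2.899969827429244
[[-0.013, 0.038, 0.002], [0.039, 0.0, -0.043]], [[-0.014, 0.038, 0.0], [0.039, 0.0, -0.043]], [[-0.016, 0.037, -0.001], [0.038, 0.0, -0.043]], [[-0.017, 0.037, -0.002], [0.039, 0.0, -0.043]], [[-0.018, 0.036, -0.003], [0.038, 0.0, -0.043]], [[-0.02, 0.035, -0.004], [0.039, 0.0, -0.042]], 
->TCP [ 0.4993 -0.2521  0.1843] maxmm/deg 30.381943650793644 2.579171378563278
```

```bash
cat >> h.py <<'E'
OFF=np.array([.0622,0,-.0763])
def G(x,y,zb,yaw,tilt=42,off=OFF): R=tool(yaw,tilt); return np.array([x,y,zb])+R.apply(off),R
E
python3 - <<'E'
from h import *
plan([(*G(.515,-.10,.14,25),6),(*G(.4932,-.2565,.10,35.6),6)])
E
```

```text
[[0.004, 0.025, -0.004], [0.055, 0.0, -0.062]], [[0.003, 0.025, -0.005], [0.055, 0.0, -0.062]], [[0.002, 0.025, -0.006], [0.055, 0.0, -0.062]], [[0.001, 0.025, -0.007], [0.055, 0.0, -0.061]], [[-0.001, 0.024, -0.008], [0.055, 0.0, -0.062]], [[-0.001, 0.024, -0.009], [0.054, 0.0, -0.061]], 
->TCP [ 0.5223 -0.0967  0.2244] maxmm/deg 19.238633007570993 3.666050326986797
[[-0.02, 0.029, -0.006], [0.026, 0.0, -0.029]], [[-0.021, 0.029, -0.007], [0.026, 0.0, -0.029]], [[-0.022, 0.028, -0.007], [0.026, 0.0, -0.029]], [[-0.022, 0.027, -0.008], [0.027, 0.0, -0.029]], [[-0.023, 0.026, -0.009], [0.026, 0.0, -0.03]], [[-0.023, 0.026, -0.009], [0.027, 0.0, -0.029]], 
->TCP [ 0.4993 -0.2519  0.1842] maxmm/deg 26.895631615561662 1.7830451480543055
```

Emit:
{"api": "move_arm", "payload": {"motion": [[[0.004,0.025,-0.004],[0.055,0,-0.062],-1],[[0.003,0.025,-0.005],[0.055,0,-0.062],-1],[[0.002,0.025,-0.006],[0.055,0,-0.062],-1],[[0.001,0.025,-0.007],[0.055,0,-0.061],-1],[[-0.001,0.024,-0.008],[0.055,0,-0.062],-1],[[-0.001,0.024,-0.009],[0.054,0,-0.061],-1]]}}

```text
clock: 6.0
position: [0.5217, -0.0936, 0.223]
ee_rot: [0.914, 0.192, 0.35, -0.074]
ft_force: [0.6, -0.1, -1.5]
grip_width: 0.171
grasp_force: 46.3
```

Emit:
{"api": "move_arm", "payload": {"motion": [[[-0.02,0.029,-0.006],[0.026,0,-0.029],-1],[[-0.021,0.029,-0.007],[0.026,0,-0.029],-1],[[-0.022,0.028,-0.007],[0.026,0,-0.029],-1],[[-0.022,0.027,-0.008],[0.027,0,-0.029],-1],[[-0.023,0.026,-0.009],[0.026,0,-0.03],-1],[[-0.023,0.026,-0.009],[0.027,0,-0.029],-1],[[0,0,0],[0,0,0],-1],[[0,0,0],[0,0,0],-1]]}}

```text
clock: 6.8
position: [0.4702, -0.2206, 0.2078]
ee_rot: [0.896, 0.269, 0.341, -0.089]
ft_force: [0.6, -0.4, -1.7]
grip_width: 0.177
grasp_force: 45.8
```

```bash
python3 - <<'E'
from workcell import vision,manip
from h import *
c=vision.camera("top"); s=vision.camera("side")
o=np.zeros((600,800,3),np.uint8)
o[:600,:400]=cv2.resize(c["pixels"][145:245,275:375,::-1],(600,600),interpolation=2)[:,:400]
o[:,400:]=cv2.resize(s["pixels"][200:320,215:295,::-1],(400,600),interpolation=2)
cv2.imwrite("pics/b1.png",o)
o=manip.get_obs();print(o["joint_pos"].round(2),o["position"],o["ft_force"],o["grip_width"])
r=Ro.from_quat(o["ee_rot"]).as_matrix(); print(np.degrees(np.arctan2(r[1,2],r[0,2])),np.degrees(np.arccos(-r[2,2])))
E
```

```text
[-0.76 -0.5   1.34  2.11 -0.23  0.86 -0.23] [ 0.47022695 -0.2196798   0.20745104] [-0.11711606  0.18224453 -0.85863056] 0.17420416319191648
31.45788694320448 41.22245622416427
```

View pics/b1.png

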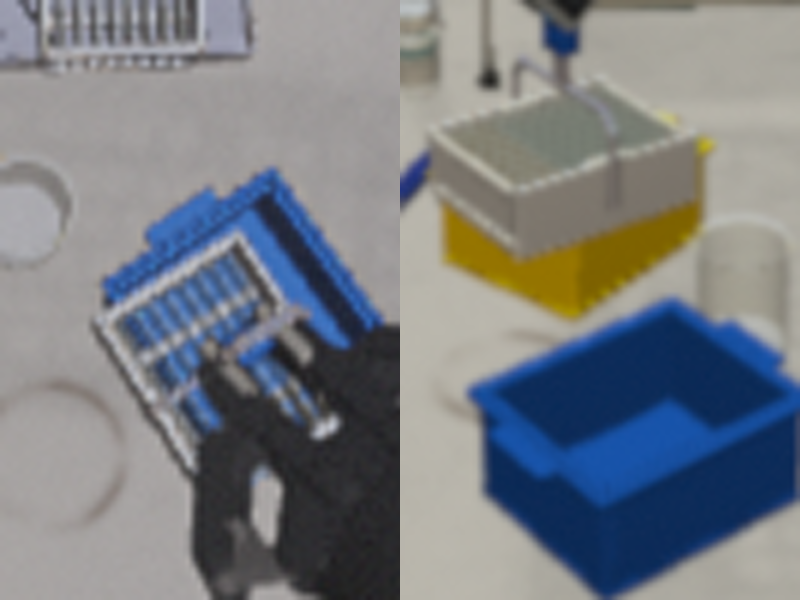

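The carrier hangs level over the dish, but it is short of the target by about (29,−32) mm, because joints 2 and 3 sit at their limits. I'll fit a kinematic model to the logged poses so I can plan within the joint ranges.

```bash
cat > kin.py <<'E'
from h import *
from itertools import product
def fk(j,P,sg):
    b,l1,l2,l3,a1,a2,a3=P; R=Ro.identity(); p=np.array([0,0,b])
    seq=[('z',0,(0,0,0)),('y',1,(a1,0,l1)),('z',2,(0,0,0)),('y',3,(-a2,0,l2)),('z',4,(0,0,0)),('y',5,(a3,0,l3)),('z',6,(0,0,0))]
    for ax,i,off in seq:
        R=R*Ro.from_euler(ax,sg[i]*j[i]); p=p+R.apply(off)
    return p,R
if __name__=="__main__":
    from workcell import manip
    o=manip.get_obs()
    D=[([-1.33060178,.33278735,-.06465839,1.46082281,.02160539,1.34985729,-.08848325],[.16231,.60324,.23063],[.131021,.991379,-.000588,-.0000427]),
       ([-.64,-.18,.46,2.23,.43,.36,-2.03],[.6023,.0204,.2054],[.934,.023,.357,-.008]),
       ([-.41,-.38,.2,2.41,.45,.41,-2.07],[.514,.0157,.1988],[.933,.022,.358,-.010]),
       (o["joint_pos"],o["position"],o["ee_rot"])]
    res=[]
    for s in product([1,-1],repeat=4):
        sg=np.array([s[0],1,s[1],1,s[2],1,s[3]])
        def f(P):
            e=[]
            for j,p,q in D:
                pp,R=fk(j,P[:7],sg); e+=[pp-p,.3*((R*Ro.from_euler('z',P[7])).inv()*Ro.from_quat(q)).as_rotvec()]
            return np.concatenate(e+[[.003*P[4],.003*P[5],.003*P[6]]])
        for t in (0,3.14159,1.57,-1.57):
            r=least_squares(f,[.36,.4,.4,.25,0,0,0,t]); res.append((r.cost,sg,r.x,np.abs(r.fun).max()))
    res.sort(key=lambda r:r[0])
    for r in res[:2]: print(r[0],r[1],r[2].round(3),r[3])
    pickle.dump(res[0][1:3],open("kin.pkl","wb")); print(D[3])
E
python3 kin.py
```

```text
0.0014206900741150948 [-1  1 -1  1 -1  1 -1] [ 0.223  0.555  0.501  0.438 -0.035  0.028  0.02   1.569] 0.044249633901320654
0.0014206900741150967 [-1  1 -1  1 -1  1 -1] [ 0.223  0.555  0.501  0.438 -0.035  0.028  0.02   1.569] 0.044249633861828105
(array([-0.75506141, -0.49924615,  1.3386645 ,  2.11192007, -0.22576906,
        0.86014158, -0.23414767]), array([ 0.47022695, -0.2196798 ,  0.20745104]), array([ 0.89635923,  0.26947816,  0.34046319, -0.08947891]))
```

```bash
cat > kin2.py <<'E'
from kin import *
D=[([-1.33060178,.33278735,-.06465839,1.46082281,.02160539,1.34985729,-.08848325],[.16231,.60324,.23063],[.131021,.991379,-.000588,-.0000427]),
 ([-.64,-.18,.46,2.23,.43,.36,-2.03],[.6023,.0204,.2054],[.934,.023,.357,-.008]),
 ([-.41,-.38,.2,2.41,.45,.41,-2.07],[.514,.0157,.1988],[.933,.022,.358,-.010]),
 ([-0.75506141,-0.49924615,1.3386645,2.11192007,-0.22576906,0.86014158,-0.23414767],[.470227,-.21968,.207451],[.896359,.269478,.340463,-.089479])]
best=[]
# orientation only: axis patterns
for axes in product('xyz',repeat=7):
    if any(axes[i]==axes[i+1] for i in range(6)): continue
    if axes[0]!='z': continue
    for s in product([1,-1],repeat=7):
        Rs=[]
        for j,p,q in D:
            Rs.append(Ro.from_quat(q)*Ro.from_euler(''.join(axes).upper()[:3],np.array(s[:3])*j[:3]).inv() if 0 else (Ro.from_euler(axes[0].upper()+axes[1].upper()+axes[2].upper(),np.array(s[:3])*j[:3]) if axes[0]!=axes[2] or True else None))
        break
    break
# brute force with plain matrices; base offset & tool offset unknown: use R_i^T R_k conj-invariant trick -> fit base rot about z and free tool rot
def E(ax,a): return Ro.from_rotvec(np.outer(np.atleast_1d(a),{'x':[1,0,0],'y':[0,1,0],'z':[0,0,1]}[ax]))
J=np.array([d[0] for d in D]); Q=Ro.from_quat([d[2] for d in D])
pats=['zyzyzyz','zyxyxyz','zyzyxyz','zyzyzyx','zyzyxyx','zyxyxyx','zyzyzxz','zyzyxzx','zyzxzyz','zxzyzyz']
for pat in pats:
  for s in product([1,-1],repeat=7):
    R=Ro.identity(4)
    for i,ax in enumerate(pat): R=R*E(ax,s[i]*J[:,i])
    for b in (0,):
        T=(R.inv()*Q); m=T.mean(); e=(m.inv()*T).magnitude().max(); best.append((e,pat,s,m.as_matrix().round(2).tolist()))
best.sort(key=lambda r:r[0])
for b in best[:6]: print(b)
E
python3 kin2.py
```

```text
(np.float64(0.011455141559779617), 'zyzyzyz', (-1, 1, -1, 1, -1, 1, -1), [[0.0, -1.0, -0.0], [1.0, 0.0, -0.0], [0.0, -0.0, 1.0]])
(np.float64(0.3900628443359801), 'zyzyxyz', (-1, 1, -1, 1, -1, 1, -1), [[0.14, -0.96, -0.24], [0.98, 0.1, 0.17], [-0.14, -0.26, 0.96]])
(np.float64(0.4101390697227371), 'zyzyxzx', (-1, 1, -1, 1, -1, -1, -1), [[-0.91, 0.11, 0.41], [0.38, -0.2, 0.9], [0.18, 0.97, 0.14]])
(np.float64(0.43421324597958544), 'zxzyzyz', (-1, -1, -1, 1, -1, 1, -1), [[0.07, -1.0, -0.06], [0.92, 0.04, 0.4], [-0.39, -0.09, 0.92]])
(np.float64(0.4701818587388336), 'zxzyzyz', (-1, 1, -1, 1, -1, 1, -1), [[-0.17, -0.92, 0.34], [0.98, -0.15, 0.11], [-0.05, 0.36, 0.93]])
(np.float64(0.5505291584570668), 'zyzyxyz', (-1, 1, -1, 1, 1, 1, -1), [[0.21, -0.97, 0.12], [0.98, 0.21, -0.02], [-0.0, 0.12, 0.99]])
```

Emit:
{"api": "move_arm", "payload": {"motion": [[[0.025,-0.02,-0.005],[0,0,0],-1],[[0.025,-0.02,-0.005],[0,0,0],-1],[[0.02,-0.02,-0.005],[0,0,0],-1]]}}

```text
clock: 7.2
position: [0.4723, -0.1624, 0.2498]
ee_rot: [0.896, 0.27, 0.34, -0.09]
ft_force: [-0.4, -0.6, -1.5]
grip_width: 0.178
grasp_force: 45.8
```

```bash
cat > log.py <<'E'
from workcell import manip; import json
o=manip.get_obs(); d=[list(map(float,o[k])) for k in ("joint_pos","position","ee_rot")]; open("log.txt","a").write(json.dumps(d)+"\n"); print(o["joint_pos"].round(3),o["position"].round(4))
E
python3 log.py
```

```text
[-0.566 -0.479  1.03   2.145 -0.26   0.879 -0.364] [ 0.4723 -0.1624  0.2498]
```

Emit:
{"api": "move_arm", "payload": {"motion": [[[0.015,-0.025,-0.008],[-0.055,0,0.062],-1],[[0.015,-0.025,-0.008],[-0.055,0,0.062],-1],[[0.015,-0.025,-0.006],[-0.055,0,0.062],-1],[[0.01,-0.025,-0.006],[-0.055,0,0.062],-1]]}}

```text
clock: 7.6
position: [0.4541, -0.0963, 0.2884]
ee_rot: [0.92, 0.166, 0.352, -0.05]
ft_force: [0.5, -0.3, -0.1]
grip_width: 0.169
grasp_force: 45.8
```

```bash
python3 log.py; cat > kin3.py <<'E'
from h import *
import json
SG=np.array([-1,1,-1,1,-1,1,-1])
def mats(j): 
    out=[];R=Ro.identity()
    for i,ax in enumerate('zyzyzyz'): R=R*Ro.from_euler(ax,SG[i]*j[i]); out.append(R.as_matrix())
    return out
USE=[(0,0),(0,1),(0,2),(1,0),(2,0),(2,1),(2,2),(3,0),(4,0),(4,1),(4,2),(5,0),(6,0),(6,1),(6,2)]
def row(j): M=mats(j); return np.stack([M[i][:,k] for i,k in USE],1)
D=[([-1.33060178,.33278735,-.06465839,1.46082281,.02160539,1.34985729,-.08848325],[.16231,.60324,.23063],1),
 ([-.64,-.18,.46,2.23,.43,.36,-2.03],[.6023,.0204,.2054],.3),([-.41,-.38,.2,2.41,.45,.41,-2.07],[.514,.0157,.1988],.3),
 ([-0.75506141,-0.49924615,1.3386645,2.11192007,-0.22576906,0.86014158,-0.23414767],[.470227,-.21968,.207451],1)]
D+=[(d[0],d[1],1) for d in map(json.loads,open("log.txt"))]
P0=np.array([0,0,.38,0,0,0,.4,0,0,0,.4,0.08,0,0,.3])
lam=np.where(np.abs(P0)>.2,.003,.02)
def fit():
    A=np.concatenate([row(j)*w for j,p,w in D]); b=np.concatenate([np.array(p)*w for j,p,w in D])
    P=np.linalg.lstsq(np.r_[A,np.diag(lam)],np.r_[b,lam*P0],rcond=None)[0]; return P,(A@P-b).reshape(-1,3)
P,res=fit()
def fk(j): return row(j)@P, Ro.from_matrix(mats(j)[6])*Ro.from_euler('z',np.pi/2)
if __name__=="__main__": print(dict(zip(USE,P.round(4)))); print((res*1000).round(1))
E
python3 kin3.py
```

```text
[ 0.06  -0.494  0.294  2.265 -0.415  0.806 -0.645] [ 0.4541 -0.0963  0.2884]
{(0, 0): np.float64(-0.0034), (0, 1): np.float64(-0.0191), (0, 2): np.float64(0.271), (1, 0): np.float64(0.0008), (2, 0): np.float64(0.0236), (2, 1): np.float64(-0.0131), (2, 2): np.float64(0.438), (3, 0): np.float64(0.0152), (4, 0): np.float64(-0.0112), (4, 1): np.float64(-0.0094), (4, 2): np.float64(0.4947), (5, 0): np.float64(0.0226), (6, 0): np.float64(-0.0028), (6, 1): np.float64(-0.0046), (6, 2): np.float64(0.3333)}
[[-0.  -0.  -0. ]
 [ 0.1  0.4  0. ]
 [-0.2 -0.4 -0.1]
 [-0.1  0.2 -0.2]
 [-0.  -0.3  0.4]
 [ 0.1  0.1 -0.2]]
```

```bash
cat > ik.py <<'E'
from kin3 import *
LO=np.array([-2.6,-.5,-1.47,.16,-1.27,.06,-2.6]);HI=np.array([2.6,2.12,1.34,2.42,4.41,2.06,2.6])
def ik(pos,R,n=30,m=.04,near=None,seed=0):
    rng=np.random.default_rng(seed); p=np.array(pos)+R.as_matrix()[:,2]*.019; sols=[]
    def f(j): q,Q=fk(j); return np.r_[(q-p)*10,(R.inv()*Q).as_rotvec()*3, .002*(j-(LO+HI)/2 if near is None else j-near)]
    for k in range(n):
        j0=rng.uniform(LO+m,HI-m) if (near is None or k) else np.clip(near,LO+m+1e-3,HI-m-1e-3)
        r=least_squares(f,j0,bounds=(LO+m,HI-m)); e=np.abs(r.fun[:6]).max()
        if e<.03: sols.append((np.abs(r.fun[6:]).sum(),r.x))
    sols.sort(key=lambda s:s[0]); out=[]
    for c,x in sols:
        if all(np.abs(x-y).max()>.3 for y in out): out.append(x)
    return out
def wrap(a): return (a+180)%360-180
E
python3 - <<'E'
from ik import *
o=dict(blue=(.4932,-.2565,35.6),yel=(.4724,-.0653,48.9))
for n,(x,y,yaw) in o.items():
  for a in (yaw,yaw+180):
    for tilt in (28,42):
      for zb in (.06,.004):
        off=tool(0,tilt).inv().apply(np.array([0,0,.093])-.007*tool(0,tilt).as_matrix()[:,2])
        s=ik(*G(x,y,zb,a,tilt,off),n=14); print(n,round(wrap(a)),tilt,zb,len(s),[v.round(2).tolist() for v in s[:3]])
E
```

```text
blue 36 28 0.06 1 [[0.64, 0.19, 0.02, 1.91, -0.58, 0.98, 0.03]]
blue 36 28 0.004 1 [[0.79, 0.27, -0.13, 1.94, -0.58, 0.87, 0.08]]
blue 36 42 0.06 2 [[0.79, 0.23, -0.0, 1.96, -0.88, 1.02, 0.36], [1.95, 0.75, -1.43, 1.93, 0.05, 0.83, -0.31]]
blue 36 42 0.004 2 [[0.98, 0.33, -0.2, 1.98, -0.88, 0.92, 0.43], [1.93, 0.94, -1.43, 1.97, 0.32, 0.77, -0.45]]
blue -144 28 0.06 1 [[0.69, 0.55, -0.62, 1.54, 0.62, 1.56, 2.14]]
blue -144 28 0.004 1 [[0.71, 0.63, -0.65, 1.58, 0.68, 1.5, 2.07]]
blue -144 42 0.06 1 [[0.55, 0.67, -0.55, 1.45, 0.74, 1.76, 2.08]]
blue -144 42 0.004 1 [[0.55, 0.75, -0.56, 1.47, 0.77, 1.7, 2.02]]
yel 49 28 0.06 1 [[0.22, -0.01, 0.13, 2.14, -0.58, 0.91, -0.04]]
yel 49 28 0.004 2 [[0.36, 0.08, -0.02, 2.18, -0.65, 0.81, 0.07], [1.67, 0.43, -1.43, 2.14, -0.03, 0.72, -0.4]]
yel 49 42 0.06 2 [[0.36, 0.03, 0.14, 2.2, -0.93, 0.96, 0.36], [1.87, 0.3, -1.43, 2.16, -0.57, 0.83, 0.13]]
yel 49 42 0.004 2 [[0.54, 0.15, -0.04, 2.23, -1.0, 0.88, 0.5], [1.81, 0.61, -1.43, 2.2, -0.17, 0.65, -0.12]]
yel -131 28 0.06 1 [[0.48, 0.44, -0.74, 1.73, 0.55, 1.54, 2.0]]
yel -131 28 0.004 1 [[0.54, 0.56, -0.83, 1.76, 0.65, 1.49, 1.9]]
yel -131 42 0.06 1 [[0.35, 0.6, -0.72, 1.63, 0.68, 1.77, 1.9]]
yel -131 42 0.004 1 [[0.36, 0.69, -0.73, 1.65, 0.73, 1.71, 1.83]]
```

```bash
cat >> ik.py <<'E'
def jpath(j1,n):
    """rows along the straight joint line to j1; prints carrier underside on the way"""
    from workcell import manip
    j0=manip.get_obs()["joint_pos"]; w=[]
    for k in range(1,n+1):
        p,R=fk(j0+(j1-j0)*k/n); z=R.as_matrix()[:,2]; w.append((p-.019*z,R,1))
        r=R.as_matrix(); print(k,"carrier",(p-.019*z-R.apply(OFF)).round(3),"yaw,tilt",wrap(np.degrees(np.arctan2(r[1,2],r[0,2]))).round(0),np.degrees(np.arccos(-r[2,2])).round(0))
    print("jump",np.abs(j1-j0).max()/n*10); return w
E
python3 - <<'E'
from ik import *
from workcell import manip
j0=manip.get_obs()["joint_pos"]
s=ik(*G(.4932,-.2565,.09,35.6),near=j0,n=8,m=.02); print([x.round(2) for x in s]); plan(jpath(s[0],12))
E
```

```text
[array([ 0.44,  0.19,  0.38,  1.96, -0.93,  1.1 ,  0.34])]
1 carrier [ 0.449 -0.111  0.196] yaw,tilt 20.0 40.0
2 carrier [ 0.452 -0.122  0.187] yaw,tilt 22.0 39.0
3 carrier [ 0.456 -0.133  0.179] yaw,tilt 24.0 39.0
4 carrier [ 0.459 -0.144  0.17 ] yaw,tilt 25.0 38.0
5 carrier [ 0.463 -0.156  0.161] yaw,tilt 27.0 38.0
6 carrier [ 0.467 -0.169  0.152] yaw,tilt 29.0 38.0
7 carrier [ 0.472 -0.182  0.143] yaw,tilt 31.0 38.0
8 carrier [ 0.476 -0.195  0.133] yaw,tilt 32.0 39.0
9 carrier [ 0.481 -0.21   0.123] yaw,tilt 33.0 39.0
10 carrier [ 0.485 -0.225  0.112] yaw,tilt 34.0 40.0
11 carrier [ 0.489 -0.24   0.101] yaw,tilt 35.0 41.0
12 carrier [ 0.493 -0.256  0.09 ] yaw,tilt 36.0 42.0
jump 0.824700767233154
[[-0.007, 0.014, 0.009], [0.025, -0.026, -0.02]], 
->TCP [ 0.4583 -0.1062  0.2801] maxmm/deg 13.541602563950839 1.8559431564571154
[[-0.008, 0.015, 0.01], [0.025, -0.022, -0.02]], 
->TCP [ 0.4627 -0.1168  0.2707] maxmm/deg 14.792312192487016 1.7480632139599528
[[-0.007, 0.015, 0.008], [0.027, -0.015, -0.019]], 
->TCP [ 0.4669 -0.1273  0.2629] maxmm/deg 13.788582233137678 1.631831792802186
[... 471 characters left out ...]
63] maxmm/deg 16.920771259017712 1.3869931506680195
[[-0.011, 0.019, 0.007], [0.021, 0.009, -0.02]], 
->TCP [ 0.488  -0.1898  0.2168] maxmm/deg 17.282577932704367 1.3664003805620077
[[-0.013, 0.019, 0.007], [0.017, 0.013, -0.022]], 
->TCP [ 0.4915 -0.2041  0.2064] maxmm/deg 18.046814123273947 1.3811408327900525
[[-0.014, 0.02, 0.005], [0.014, 0.016, -0.022]], 
->TCP [ 0.4946 -0.2197  0.1966] maxmm/deg 18.689903691565668 1.3767352686700518
[[-0.016, 0.02, 0.006], [0.011, 0.02, -0.023]], 
->TCP [ 0.4975 -0.2355  0.1852] maxmm/deg 19.729419656948856 1.4581666571417684
[[-0.017, 0.02, 0.004], [0.007, 0.023, -0.025]], 
->TCP [ 0.4997 -0.2522  0.1745] maxmm/deg 19.91387707102763 1.5607930676422164
```

Emit:
{"api": "move_arm", "payload": {"motion": [[[-0.007,0.014,0.009],[0.025,-0.026,-0.02],-1],[[-0.008,0.015,0.01],[0.025,-0.022,-0.02],-1],[[-0.007,0.015,0.008],[0.027,-0.015,-0.019],-1],[[-0.008,0.016,0.009],[0.026,-0.011,-0.019],-1],[[-0.009,0.017,0.008],[0.026,-0.005,-0.02],-1],[[-0.009,0.017,0.008],[0.024,0,-0.019],-1],[[-0.011,0.018,0.008],[0.022,0.005,-0.021],-1],[[-0.011,0.019,0.007],[0.021,0.009,-0.02],-1],[[-0.013,0.019,0.007],[0.017,0.013,-0.022],-1],[[-0.014,0.02,0.005],[0.014,0.016,-0.022],-1],[[-0.016,0.02,0.006],[0.011,0.02,-0.023],-1],[[-0.017,0.02,0.004],[0.007,0.023,-0.025],-1]]}}

```text
clock: 8.8
position: [0.5006, -0.2538, 0.1738]
ee_rot: [0.888, 0.287, 0.341, -0.11]
ft_force: [-0.1, -0.2, -1.3]
grip_width: 0.174
grasp_force: 45.8
```

```bash
python3 log.py; python3 kin3.py|tail -2; python3 - <<'E'
from ik import *
from workcell import manip
o=manip.get_obs(); plan([(*G(.4932,-.2565,.09,35.6),4)])
E
```

```text
[ 0.042  0.256  0.853  1.991 -1.034  1.188  0.45 ] [ 0.5006 -0.2538  0.1738]
 [ 0.1  0.  -0. ]
 [-0.  -0.  -0. ]]
[[0.0, -0.001, 0.0], [0.0, 0.0, 0.001]], [[0.0, -0.001, 0.0], [-0.001, 0.0, 0.001]], [[0.0, 0.0, 0.0], [0.0, 0.0, 0.001]], [[0.001, -0.001, 0.0], [-0.001, -0.001, 0.0]], 
->TCP [ 0.4997 -0.2517  0.1743] maxmm/deg 1.0606601717798212 0.06363961030678927
```

Reached. I'll take a picture to measure the carrier relative to the dish.

```bash
python3 - <<'E'
from workcell import vision,manip
from h import *
for n in("top","side"): pickle.dump(vision.camera(n),open(n+"b.pkl","wb"))
c=cam("topb"); s=cam("sideb")
o=np.zeros((600,800,3),np.uint8)
o[:,:400]=cv2.resize(c["pixels"][155:245,285:345,::-1],(400,600),interpolation=2)
o[:,400:]=cv2.resize(s["pixels"][200:320,220:300,::-1],(400,600),interpolation=2)
cv2.imwrite("pics/b2.png",o)
# predicted carrier corners in crop pixels
ob=manip.get_obs();R=Ro.from_quat(ob["ee_rot"]);r=R.as_matrix()
org=ob["position"]-.019*r[:,2]-R.apply(OFF); C=R*tool(0,42).inv()
print(org,C.as_euler('zyx',degrees=True))
P=np.array([[a,b,h] for h in(.032,0) for a,b in((-.042,.033),(.042,.033),(.042,-.033),(-.042,-.033))])
W=org+C.apply(P); print(((proj(c,W)-[285,155]+.5)*6.667-.5).round(0).tolist()); print(((proj(s,W)-[220,200]+.5)*5-.5+[400,0]).round(0).tolist())
d=np.array([[a,b,.052] for a,b in((-.05,.042),(.05,.042),(.05,-.042),(-.05,-.042))]); W=[.4932,-.2565,0]+Ro.from_euler('z',35.6,degrees=True).apply(d)
print(((proj(c,W)-[285,155]+.5)*6.667-.5).round(0).tolist()); print(((proj(s,W)-[220,200]+.5)*5-.5+[400,0]).round(0).tolist())
E
```

```text
[ 0.49255736 -0.25996396  0.08772499] [35.54632003  0.20420576 -0.03986587]
[[259.0, 426.0], [120.0, 235.0], [268.0, 132.0], [408.0, 321.0], [243.0, 432.0], [109.0, 248.0], [252.0, 147.0], [386.0, 330.0]]
[[467.0, 253.0], [638.0, 183.0], [747.0, 250.0], [572.0, 329.0], [470.0, 323.0], [638.0, 250.0], [746.0, 321.0], [574.0, 403.0]]
[[211.0, 466.0], [58.0, 255.0], [232.0, 132.0], [386.0, 341.0]]
[[446.0, 392.0], [641.0, 303.0], [776.0, 395.0], [575.0, 498.0]]
```

View pics/b2.png

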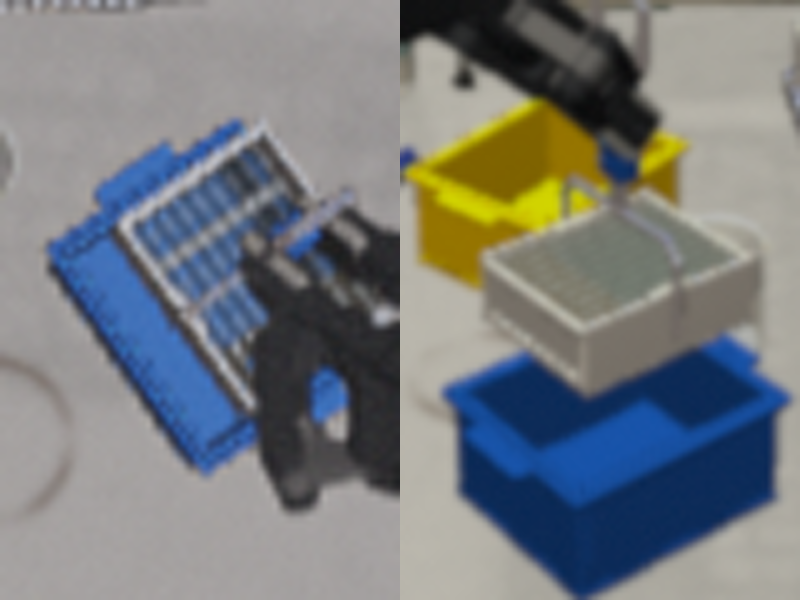

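Top half: dish rim corners (50,250), (242,120), (205,473); carrier rim corners (118,222), (263,120), (250,408). Side half: dish rim (443,395), (580,505), (792,400); carrier rim (482,258), (583,332), (757,257). The carrier looks about 5 mm off toward +x, so I'll fit both poses.

```bash
cat > fitp.py <<'E'
from h import *
L,T,Rr,B=(-1,1),(1,1),(1,-1),(-1,-1)   # corner signs (dish/carrier x,y): L=far left in top view for yaw~40
def fitdc(tc,sc,tu,su,carr_t,carr_s,dish_t,dish_s,c0,d0,extra=()):
    """*_t/_s: lists of ((sx,sy),(u,v)) in crop px; tu,su: crop->full functions"""
    def world(cx,cy,z,yaw,hx,hy,s): 
        a=np.radians(yaw); x,y=s[0]*hx,s[1]*hy; return [cx+x*np.cos(a)-y*np.sin(a),cy+x*np.sin(a)+y*np.cos(a),z]
    def f(q):
        cx,cy,cz,cw,dx,dy,dw,lip=q; e=[]
        for c,un,ca,di in((tc,tu,carr_t,dish_t),(sc,su,carr_s,dish_s)):
            for s,p in ca: e.append((proj(c,world(cx,cy,cz+.032,cw,.042,.033,s))-un(p)).ravel())
            for s,p in di: e.append((proj(c,world(dx,dy,.052,dw,.05+lip,.042+lip,s))-un(p)).ravel())
        return np.concatenate(e+[[(lip-.002)/.002*.5]])
    r=least_squares(f,[*c0,*d0,.002]); return r.x,r.fun
E
python3 - <<'E'
from fitp import *
tc,sc=cam("topb"),cam("sideb")
tu=lambda p:crop(p,(285,155),6.667); su=lambda p:crop(np.array(p)-[400,0],(220,200),5)
# yaw 35: top-view: left=(+x,+y), top=(+x,-y), bottom=(-x,+y); side: left=(-x,+y), near=(-x,-y), right=(+x,-y)
L,T,B,N=(1,1),(1,-1),(-1,1),(-1,-1)
x,f=fitdc(tc,sc,tu,su,[(L,(118,222)),(T,(263,120)),(B,(250,408))],[(B,(482,258)),(N,(583,332)),(T,(757,257))],
 [(L,(50,250)),(T,(242,120)),(B,(205,473))],[(B,(443,395)),(N,(580,505)),(T,(792,400))],[.497,-.258,.087,35],[.4932,-.2565,35.6])
print(x.round(4)); print(f.round(1))
E
```

```text
[ 4.97600e-01 -2.58400e-01  8.44000e-02  3.45649e+01  4.95200e-01
 -2.57800e-01  3.50421e+01  2.70000e-03]
[-0.4 -0.2  0.2 -0.   0.   0.8  0.3 -0.6 -0.5 -0.3  0.8 -0.4 -0.3 -0.2
  0.2  0.4  0.6 -0.2 -0.2 -0.6 -0.5  0.3 -0.2 -0.4  0.2]
```

```bash
python3 - <<'E'
from ik import *
from workcell import manip
o=manip.get_obs();R=Ro.from_quat(o["ee_rot"]);r=R.as_matrix(); Rt=Ro.from_euler('z',.5,degrees=True)*R
g=o["position"]-.019*r[:,2]; a=np.array([.4976,-.2584,.0844]); rel=Rt.apply(R.inv().apply(g-a))
T=lambda z:np.array([.4952,-.2578,z])+rel
plan([(T(.07),Rt,2),(T(.016),Rt,5),(T(.006),Rt,3)],nd=4); print("down per mm",Rt.inv().apply([0,0,-.001])/.75)
print([x.round(2) for x in ik(T(.004),Rt,near=o["joint_pos"],n=1)])
E
```

```text
[[-0.0072, -0.0013, 0.0064], [0.0037, 0.0, -0.0041]], [[-0.0072, -0.0012, 0.0065], [0.0037, 0.0, -0.0042]], 
->TCP [ 0.4969 -0.2547  0.1575] maxmm/deg 7.33045871688805 0.25187943544481756
[[-0.0096, 0.0, 0.0107], [0.0, 0.0, 0.0]], [[-0.0096, 0.0, 0.0107], [0.0, 0.0, 0.0]], [[-0.0096, 0.0, 0.0107], [0.0, 0.0, 0.0]], [[-0.0096, 0.0, 0.0108], [0.0, 0.0, 0.0]], [[-0.0096, 0.0001, 0.0107], [0.0, 0.0, 0.0]], 
->TCP [ 0.4968 -0.2547  0.1035] maxmm/deg 10.781755422935543 0.0
[[-0.003, 0.0, 0.0033], [0.0, 0.0, 0.0]], [[-0.0029, 0.0, 0.0033], [0.0, 0.0, 0.0]], [[-0.003, 0.0, 0.0034], [0.0, 0.0, 0.0]], 
->TCP [ 0.4968 -0.2547  0.0935] maxmm/deg 3.40073521462639 0.0
down per mm [-8.88894079e-04  2.00783325e-06  9.93801320e-04]
[array([ 0.14,  0.41,  0.77,  2.04, -1.19,  1.15,  0.65])]
```

Emit:
{"api": "move_arm", "payload": {"motion": [[[-0.0072,-0.0013,0.0064],[0.0037,0,-0.0041],-1],[[-0.0072,-0.0012,0.0065],[0.0037,0,-0.0042],-1],[[0,0,0],[0,0,0],-1],[[-0.0096,0,0.0107],[0,0,0],-1],[[-0.0096,0,0.0107],[0,0,0],-1],[[-0.0096,0,0.0107],[0,0,0],-1],[[-0.0096,0,0.0108],[0,0,0],-1],[[-0.0096,0,0.0107],[0,0,0],-1],[[-0.003,0,0.0033],[0,0,0],-1],[[-0.003,0,0.0033],[0,0,0],-1],[[-0.003,0,0.0034],[0,0,0],-1],[[0,0,0],[0,0,0],-1]]}}

```text
clock: 10.1
position: [0.4978, -0.2536, 0.0963]
ee_rot: [0.887, 0.29, 0.341, -0.111]
ft_force: [-0.7, 1.1, -2.0]
grip_width: 0.174
grasp_force: 45.8
```

```bash
python3 - <<'E'
from workcell import vision,manip
from h import *
for n in("top","side"): pickle.dump(vision.camera(n),open(n+"b.pkl","wb"))
c=cam("topb"); s=cam("sideb")
o=np.zeros((600,800,3),np.uint8)
o[:,:400]=cv2.resize(c["pixels"][155:245,285:345,::-1],(400,600),interpolation=2)
o[:,400:]=cv2.resize(s["pixels"][200:320,220:300,::-1],(400,600),interpolation=2)
cv2.imwrite("pics/b3.png",o); print(manip.get_obs()["ft_force"])
E
```

```text
[ 0.20865809  0.58150238 -1.2215391 ]
```

View pics/b3.png

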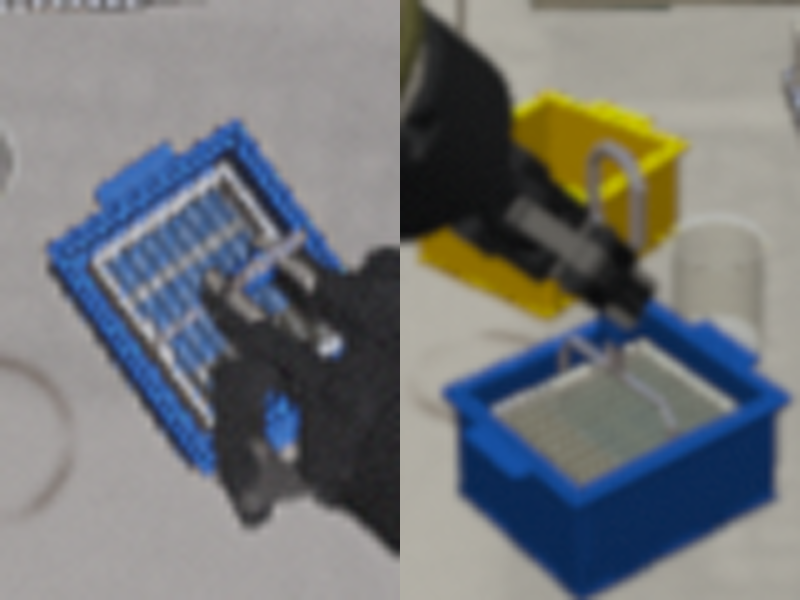

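The carrier rim is inside the dish on all sides: top half inner corners (95,260), (228,165); side half shows it sunk below the lip. I'll lower the last few millimetres slowly.

Emit:
{"api": "move_arm", "payload": {"motion": [[[-0.0009,0.0005,0.001],[0,0,0],-1],[[-0.0009,0.0005,0.001],[0,0,0],-1],[[-0.0009,0,0.001],[0,0,0],-1],[[-0.0009,0,0.001],[0,0,0],-1],[[0,0,0],[0,0,0],-1],[[0,0,0],[0,0,0],-1]]}}

```text
clock: 10.8
position: [0.4982, -0.2541, 0.0924]
ee_rot: [0.887, 0.29, 0.341, -0.111]
ft_force: [-0.5, 1.2, -2.0]
grip_width: 0.175
grasp_force: 45.8
```

Emit:
{"api": "move_arm", "payload": {"motion": [[[-0.0009,0,0.001],[0,0,0],-1],[[-0.0005,0,0.0005],[0,0,0],-1],[[0,0,0],[0,0,0],-1],[[0,0,0],[0,0,0],-1]]}}

```text
clock: 11.2
position: [0.4982, -0.2541, 0.0909]
ee_rot: [0.887, 0.29, 0.341, -0.111]
ft_force: [-1.0, 1.9, -0.3]
grip_width: 0.176
grasp_force: 45.8
```

Emit:
{"api": "move_arm", "payload": {"motion": [[[-0.0009,0,0.001],[0,0,0],-1],[[0,0,0],[0,0,0],-1],[[0,0,0],[0,0,0],-1]]}}

```text
clock: 11.5
position: [0.4982, -0.2541, 0.0899]
ee_rot: [0.887, 0.29, 0.341, -0.111]
ft_force: [-1.6, 1.3, -0.8]
grip_width: 0.169
grasp_force: 45.9
```

Emit:
{"api": "move_arm", "payload": {"motion": [[[-0.0009,0,0.001],[0,0,0],-1],[[0,0,0],[0,0,0],-1],[[0,0,0],[0,0,0],-1]]}}

```text
clock: 11.8
position: [0.4982, -0.2543, 0.0891]
ee_rot: [0.887, 0.29, 0.341, -0.111]
ft_force: [-2.3, 2.0, 2.4]
grip_width: 0.177
grasp_force: 46.2
```

Emit:
{"api": "move_arm", "payload": {"motion": [[[-0.0009,0,0.001],[0,0,0],-1],[[0,0,0],[0,0,0],-1],[[0,0,0],[0,0,0],-1]]}}

```text
clock: 12.1
position: [0.4984, -0.2544, 0.089]
ee_rot: [0.887, 0.289, 0.342, -0.111]
ft_force: [-6.2, 2.6, 11.0]
grip_width: 0.175
grasp_force: 47.0
```

```bash
python3 - <<'E'
from workcell import vision,manip
from h import *
for k in range(4): o=manip.get_obs(); vision.camera("top"); print(o["ft_force"].round(1),o["torque"].round(2),o["position"].round(4))
c=vision.camera("top"); s=vision.camera("side")
o=np.zeros((600,800,3),np.uint8)
o[:,:400]=cv2.resize(c["pixels"][155:245,285:345,::-1],(400,600),interpolation=2)
o[:,400:]=cv2.resize(s["pixels"][200:320,220:300,::-1],(400,600),interpolation=2)
cv2.imwrite("pics/b4.png",o)
E
```

```text
[-6.2  2.6 11. ] [1.15 0.49 0.86] [ 0.4984 -0.2544  0.089 ]
[-6.3  1.6 10.3] [1.18 0.55 0.83] [ 0.4984 -0.2544  0.089 ]
[-6.1  2.  10.3] [1.13 0.53 0.81] [ 0.4984 -0.2544  0.089 ]
[-6.2  3.2 10.2] [1.19 0.57 0.84] [ 0.4984 -0.2544  0.089 ]
```

Firm contact at 11 N. I'll ease off slightly, open the fingers and back out along the tool axis.

Emit:
{"api": "move_arm", "payload": {"motion": [[[0.0009,0,-0.001],[0,0,0],-1],[[0,0,0],[0,0,0],-0.55],[[0,0,0],[0,0,0],-0.45],[[0,0,0],[0,0,0],-0.2],[[0,0,0],[0,0,0],0],[[0,0,0],[0,0,0],0],[[0,0,-0.01],[0,0,0],0],[[0,0,-0.02],[0,0,0],0],[[0,0,-0.03],[0,0,0],0],[[0.01,0,-0.04],[0,0,0],0],[[0.02,0,-0.04],[0,0,0],0],[[0,0,0],[0,0,0],0]]}}

```text
clock: 13.6
position: [0.4542, -0.2894, 0.1868]
ee_rot: [0.887, 0.289, 0.343, -0.108]
ft_force: [0.0, -0.3, -0.4]
grip_width: 0.501
grasp_force: 0.0
```

```bash
python3 log.py; python3 - <<'E'
from workcell import vision,manip
from ik import *
for n in("top","side"): pickle.dump(vision.camera(n),open(n+"c.pkl","wb"))
c=cam("topc"); s=cam("sidec")
o=np.zeros((600,800,3),np.uint8)
o[:,:400]=cv2.resize(c["pixels"][155:245,285:345,::-1],(400,600),interpolation=2)
o[:,400:]=cv2.resize(s["pixels"][200:320,220:300,::-1],(400,600),interpolation=2)
cv2.imwrite("pics/b5.png",o)
j0=manip.get_obs()["joint_pos"]
for t in(30,36,42):
  R=tool(2.5,t); z=R.as_matrix()[:,2]; g=np.array([.6395,-.1905,.171])+[0,0,.007]-.007*z
  for b in(0,.06,.11):
    print(t,b,[x.round(2).tolist() for x in ik(g-b*z,R,near=j0,n=6)])
  g2=g+[-.11,0,.02]; print("drawn",[x.round(2).tolist() for x in ik(g2,R,near=j0,n=6)])
E
```

```text
[ 0.131  0.24   0.884  1.979 -0.984  1.271  0.507] [ 0.4542 -0.2894  0.1868]
30 0 [[-0.75, 0.45, 1.3, 1.91, -0.98, 0.82, -0.52]]
30 0.06 [[-0.34, 0.07, 0.71, 1.9, -0.36, 0.73, -0.96]]
30 0.11 [[-0.13, -0.03, 0.47, 1.89, -0.25, 0.81, -1.05]]
drawn [[-0.0, -0.08, 0.38, 2.1, -0.3, 0.65, -0.95]]
36 0 [[-0.69, 0.28, 1.16, 1.99, -0.93, 0.63, -0.48]]
36 0.06 [[-0.19, 0.0, 0.55, 2.0, -0.43, 0.59, -0.87]]
36 0.11 [[0.01, -0.1, 0.35, 2.0, -0.34, 0.68, -0.95]]
drawn [[0.09, -0.12, 0.32, 2.18, -0.45, 0.55, -0.79]]
42 0 [[-0.38, 0.13, 0.78, 2.07, -0.95, 0.46, -0.39]]
42 0.06 [[-0.09, -0.04, 0.48, 2.09, -0.61, 0.48, -0.67]]
42 0.11 [[0.12, -0.14, 0.29, 2.1, -0.51, 0.56, -0.77]]
drawn [[0.13, -0.15, 0.31, 2.25, -0.67, 0.46, -0.55]]
```

View pics/b5.png

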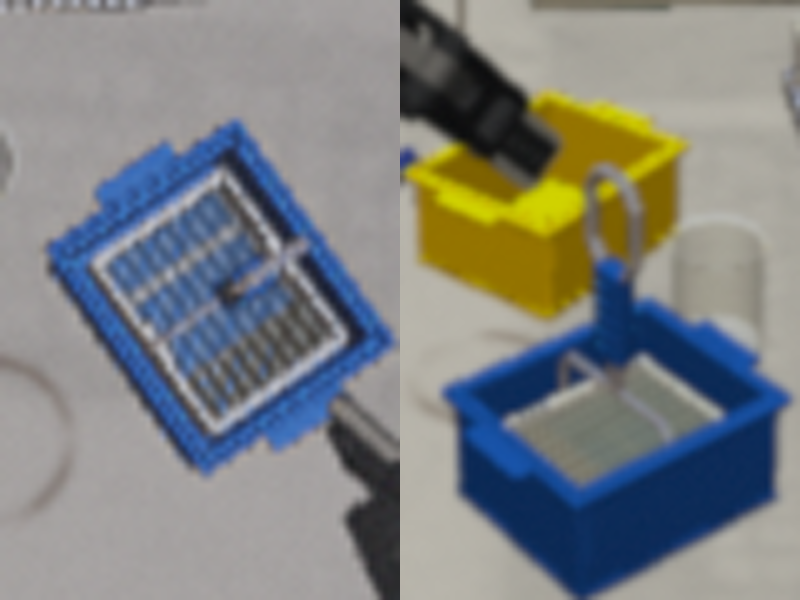

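The blue carrier sits flat and upright in the middle of its dish (rack corners (95,260) to (340,340) in the top half), and the dish has not moved. Next is the yellow carrier.

```bash
python3 - <<'E'
from ik import *
from workcell import manip
o=manip.get_obs(); R0=Ro.from_quat(o["ee_rot"]); g0=o["position"]-.019*R0.as_matrix()[:,2]
R=tool(2.5,42); z=R.as_matrix()[:,2]; g=np.array([.6395,-.1905,.171])+[0,0,.007]-.007*z
plan([(g0+[0,0,.06],R0,3),(g-.11*z,R,9)])
E
```

```text
[[0.018, 0.0, -0.02], [0.0, 0.0, 0.0]], [[0.018, 0.0, -0.02], [0.0, 0.0, 0.0]], [[0.018, 0.0, -0.019], [0.0, 0.0, 0.0]], 
->TCP [ 0.4547 -0.2862  0.2432] maxmm/deg 19.6293784924536 0.0
[[0.017, -0.001, 0.014], [-0.055, 0.0, 0.062]], [[0.017, -0.002, 0.014], [-0.055, 0.0, 0.062]], [[0.017, -0.004, 0.014], [-0.055, 0.0, 0.062]], [[0.017, -0.005, 0.014], [-0.055, -0.001, 0.062]], [[0.017, -0.006, 0.014], [-0.055, 0.0, 0.062]], [[0.016, -0.008, 0.013], [-0.056, 0.0, 0.062]], [[0.016, -0.009, 0.013], [-0.055, -0.001, 0.061]], [[0.016, -0.011, 0.012], [-0.056, 0.0, 0.062]], [[0.015, -0.012, 0.012], [-0.055, -0.001, 0.061]], 
->TCP [ 0.5739 -0.193   0.2508] maxmm/deg 16.987127479359188 3.696305588016229
```

Emit:
{"api": "move_arm", "payload": {"motion": [[[0.018,0,-0.02],[0,0,0],0.3],[[0.018,0,-0.02],[0,0,0],0.3],[[0.018,0,-0.019],[0,0,0],0.3],[[0.017,-0.001,0.014],[-0.055,0,0.062],0.3],[[0.017,-0.002,0.014],[-0.055,0,0.062],0.3],[[0.017,-0.004,0.014],[-0.055,0,0.062],0.3],[[0.017,-0.005,0.014],[-0.055,-0.001,0.062],0.3],[[0.017,-0.006,0.014],[-0.055,0,0.062],0.3],[[0.016,-0.008,0.013],[-0.056,0,0.062],0.3],[[0.016,-0.009,0.013],[-0.055,-0.001,0.061],0.3],[[0.016,-0.011,0.012],[-0.056,0,0.062],0.3],[[0.015,-0.012,0.012],[-0.055,-0.001,0.061],0.3]]}}

```text
clock: 14.9
position: [0.5743, -0.1911, 0.2485]
ee_rot: [0.934, 0.02, 0.357, -0.008]
ft_force: [-0.7, -0.8, -0.7]
grip_width: 0.648
grasp_force: 0.0
```

```bash
python3 log.py; python3 - <<'E'
from ik import *
R=tool(2.5,42); z=R.as_matrix()[:,2]; g=np.array([.6395,-.1905,.171])+[0,0,.007]-.007*z
plan([(g-.05*z,R,4),(g,R,4)])
E
```

```text
[-0.078 -0.158  0.458  2.123 -0.45   0.53  -0.812] [ 0.5743 -0.1911  0.2485]
[[0.0, 0.001, 0.019], [0.0, 0.001, -0.001]], [[0.001, 0.001, 0.019], [0.0, 0.001, 0.0]], [[0.0, 0.001, 0.02], [0.0, 0.001, -0.001]], [[0.001, 0.0, 0.019], [-0.001, 0.001, 0.0]], 
->TCP [ 0.614  -0.1916  0.2066] maxmm/deg 14.269723192830336 0.06363961030678927
[[0.0, 0.0, 0.017], [0.0, 0.0, 0.0]], [[0.0, 0.0, 0.017], [0.0, 0.0, 0.0]], [[0.0, 0.0, 0.017], [0.0, 0.0, 0.0]], [[0.0, 0.0, 0.016], [0.0, 0.0, 0.0]], 
->TCP [ 0.6477 -0.1901  0.1692] maxmm/deg 12.0 0.0
```

Emit:
{"api": "move_arm", "payload": {"motion": [[[0,0.001,0.019],[0,0.001,-0.001],0.2],[[0.001,0.001,0.019],[0,0.001,0],0.2],[[0,0.001,0.02],[0,0.001,-0.001],0.1],[[0.001,0,0.019],[-0.001,0.001,0],0],[[0,0,0.017],[0,0,0],0],[[0,0,0.017],[0,0,0],0],[[0,0,0.017],[0,0,0],0],[[0,0,0.016],[0,0,0],0],[[0,0,0],[0,0,0],0]]}}

```text
clock: 15.8
position: [0.6471, -0.1901, 0.1674]
ee_rot: [0.934, 0.022, 0.357, -0.008]
ft_force: [-1.0, 0.0, -0.3]
grip_width: 0.502
grasp_force: 0.0
```

Emit:
{"api": "move_arm", "payload": {"motion": [[[0,0,0],[0,0,0],-0.3],[[0,0,0],[0,0,0],-0.5],[[0,0,0],[0,0,0],-1],[[0,0,0],[0,0,0],-1],[[0,0,0],[0,0,0],-1],[[0,0,0],[0,0,0],-1]], "newtons": 50}}

```text
clock: 16.4
position: [0.6476, -0.191, 0.1702]
ee_rot: [0.933, 0.021, 0.359, -0.008]
ft_force: [-0.3, -0.4, -1.1]
grip_width: 0.169
grasp_force: 54.1
```

```bash
python3 log.py; python3 - <<'E'
from ik import *
from workcell import manip
o=manip.get_obs(); R=Ro.from_quat(o["ee_rot"]); print(o["ft_force"],o["grip_width"])
g=o["position"]-R.as_matrix()[:,2]*.019; u=np.array([np.cos(.045),np.sin(.045),0])
plan([(g+[0,0,.020],R,4),(g+[0,0,.020]-.06*u,R,4),(g+[0,0,.04]-.11*u,R,3)])
j=ik(g+[0,0,.04]-.11*u,R,near=o["joint_pos"],n=1)[0]; print(j.round(2))
E
```

```text
[-0.123  0.128  0.505  2.066 -0.918  0.416 -0.414] [ 0.6476 -0.191   0.1702]
[-0.32275599 -0.39872728 -1.07277163] 0.16936928595369596
[[0.004, 0.0, -0.005], [0.0, 0.0, 0.0]], [[0.005, 0.0, -0.005], [0.0, 0.0, 0.0]], [[0.004, 0.0, -0.005], [0.0, 0.0, 0.0]], [[0.005, 0.0, -0.005], [0.0, 0.0, 0.0]], 
->TCP [ 0.6476 -0.191   0.1904] maxmm/deg 5.303300858899107 0.0
[[-0.015, 0.0, -0.013], [0.0, 0.0, 0.0]], [[-0.015, 0.0, -0.013], [0.0, 0.0, 0.0]], [[-0.015, 0.0, -0.014], [0.0, 0.0, 0.0]], [[-0.015, 0.0, -0.013], [0.0, 0.0, 0.0]], 
->TCP [ 0.5876 -0.1937  0.1898] maxmm/deg 14.887074930959406 0.0
[[-0.01, 0.0, -0.022], [0.0, 0.0, 0.0]], [[-0.011, 0.0, -0.021], [0.0, 0.0, 0.0]], [[-0.01, 0.0, -0.022], [0.0, 0.0, 0.0]], 
->TCP [ 0.5378 -0.196   0.2104] maxmm/deg 18.12456896039186 0.0
[ 0.04 -0.18  0.4   2.23 -0.59  0.48 -0.63]
```

Emit:
{"api": "move_arm", "payload": {"motion": [[[0.004,0,-0.005],[0,0,0],-1],[[0.005,0,-0.005],[0,0,0],-1],[[0.004,0,-0.005],[0,0,0],-1],[[0.005,0,-0.005],[0,0,0],-1],[[0,0,0],[0,0,0],-1],[[-0.015,0,-0.013],[0,0,0],-1],[[-0.015,0,-0.013],[0,0,0],-1],[[-0.015,0,-0.014],[0,0,0],-1],[[-0.015,0,-0.013],[0,0,0],-1],[[-0.01,0,-0.022],[0,0,0],-1],[[-0.011,0,-0.021],[0,0,0],-1],[[-0.01,0,-0.022],[0,0,0],-1]]}}

```text
clock: 17.6
position: [0.537, -0.1959, 0.2103]
ee_rot: [0.933, 0.021, 0.359, -0.008]
ft_force: [-0.8, 0.7, -2.2]
grip_width: 0.173
grasp_force: 54.1
```

```bash
python3 log.py; python3 - <<'E'
from ik import *
from workcell import manip
o=manip.get_obs(); print(o["ft_force"],o["grip_width"])
s=ik(*G(.470,-.066,.10,48.9),near=o["joint_pos"],n=6,m=.02); print([x.round(2) for x in s]); plan(jpath(s[0],12))
E
```

```text
[-0.072 -0.196  0.501  2.236 -0.529  0.473 -0.673] [ 0.537  -0.1959  0.2103]
[-0.7973999   0.71486343 -2.24536723] 0.1732861416045073
[array([-0.12, -0.08,  0.62,  2.21, -0.83,  1.  ,  0.25])]
1 carrier [ 0.522 -0.187  0.118] yaw,tilt 6.0 41.0
2 carrier [ 0.514 -0.177  0.112] yaw,tilt 10.0 39.0
3 carrier [ 0.507 -0.167  0.106] yaw,tilt 13.0 39.0
4 carrier [ 0.501 -0.156  0.102] yaw,tilt 18.0 38.0
5 carrier [ 0.495 -0.146  0.098] yaw,tilt 22.0 37.0
6 carrier [ 0.49  -0.135  0.096] yaw,tilt 26.0 37.0
7 carrier [ 0.485 -0.124  0.094] yaw,tilt 30.0 38.0
8 carrier [ 0.481 -0.112  0.094] yaw,tilt 34.0 38.0
9 carrier [ 0.478 -0.101  0.094] yaw,tilt 38.0 39.0
10 carrier [ 0.475 -0.089  0.095] yaw,tilt 42.0 40.0
11 carrier [ 0.472 -0.078  0.097] yaw,tilt 46.0 41.0
12 carrier [ 0.47  -0.066  0.1  ] yaw,tilt 49.0 42.0
jump 0.7689388365555903
[[-0.012, -0.014, 0.003], [0.05, -0.031, -0.064]], 
->TCP [ 0.5314 -0.1857  0.2026] maxmm/deg 14.011156269202054 3.9118953206853577
[[-0.011, -0.016, 0.003], [0.052, -0.026, -0.064]], 
->TCP [ 0.5253 -0.1743  0.1955] maxmm/deg 14.735162028291375 3.890873937
[... 613 characters left out ...]
0.1776] maxmm/deg 12.859821149611687 3.960766971181213
[[0.001, -0.017, 0.002], [0.056, 0.008, -0.067]], 
->TCP [ 0.4937 -0.1053  0.177 ] maxmm/deg 12.859821149611687 3.9459124420088183
[[0.002, -0.016, 0.001], [0.056, 0.014, -0.068]], 
->TCP [ 0.4885 -0.0943  0.1775] maxmm/deg 12.116620816052635 4.013838561775996
[[0.005, -0.016, 0.002], [0.053, 0.019, -0.069]], 
->TCP [ 0.4843 -0.0825  0.1789] maxmm/deg 12.6614572621006 4.007527292483484
[[0.006, -0.016, 0.001], [0.051, 0.024, -0.07]], 
->TCP [ 0.4794 -0.0708  0.1813] maxmm/deg 12.837932076467768 4.044245912404437
[[0.007, -0.014, 0.001], [0.049, 0.03, -0.07]], 
->TCP [ 0.4752 -0.0603  0.1842] maxmm/deg 11.763290356018594 4.075171775520635
```

Emit:
{"api": "move_arm", "payload": {"motion": [[[-0.012,-0.014,0.003],[0.05,-0.031,-0.064],-1],[[-0.011,-0.016,0.003],[0.052,-0.026,-0.064],-1],[[-0.008,-0.016,0.003],[0.054,-0.02,-0.065],-1],[[-0.007,-0.016,0.002],[0.056,-0.014,-0.065],-1],[[-0.004,-0.017,0.003],[0.057,-0.009,-0.065],-1],[[-0.003,-0.017,0.002],[0.057,-0.003,-0.066],-1],[[-0.001,-0.017,0.002],[0.057,0.003,-0.067],-1],[[0.001,-0.017,0.002],[0.056,0.008,-0.067],-1],[[0.002,-0.016,0.001],[0.056,0.014,-0.068],-1],[[0.005,-0.016,0.002],[0.053,0.019,-0.069],-1],[[0.006,-0.016,0.001],[0.051,0.024,-0.07],-1],[[0.007,-0.014,0.001],[0.049,0.03,-0.07],-1]]}}

```text
clock: 18.8
position: [0.4759, -0.0599, 0.1845]
ee_rot: [0.849, 0.388, 0.327, -0.149]
ft_force: [0.2, 0.2, -2.0]
grip_width: 0.173
grasp_force: 54.1
```

Emit:
{"api": "move_arm", "payload": {"motion": [[[0,0,0],[0,0,0],-1],[[0,0,0],[0,0,0],-1]]}}

```text
clock: 19.0
position: [0.4762, -0.0609, 0.1841]
ee_rot: [0.85, 0.385, 0.326, -0.148]
ft_force: [0.3, 0.1, -1.8]
grip_width: 0.167
grasp_force: 54.1
```

```bash
python3 log.py; python3 - <<'E'
from workcell import vision,manip
from h import *
for n in("top","side"): pickle.dump(vision.camera(n),open(n+"d.pkl","wb"))
c=cam("topd"); s=cam("sided")
ob=manip.get_obs();R=Ro.from_quat(ob["ee_rot"]);r=R.as_matrix(); print(ob["ft_force"],ob["grip_width"])
org=ob["position"]-.019*r[:,2]-R.apply(OFF); C=R*tool(0,42).inv(); print(org,C.as_euler('zyx',degrees=True))
print(proj(c,[.4724,-.0653,.08]),proj(s,[.4724,-.0653,.08]))
o=np.zeros((600,800,3),np.uint8)
o[:,:400]=cv2.resize(c["pixels"][160:250,213:273,::-1],(400,600),interpolation=2)
o[:,400:]=cv2.resize(s["pixels"][160:280,210:290,::-1],(400,600),interpolation=2)
cv2.imwrite("pics/d1.png",o)
E
```

```text
[-0.244 -0.091  0.741  2.209 -0.809  0.991  0.238] [ 0.4762 -0.0609  0.1841]
[ 0.37615225  0.79285905 -1.8052343 ] 0.16957801068453748
[ 0.47097085 -0.06669928  0.10000014] [ 4.87880410e+01 -3.91042126e-03 -7.16031283e-03]
[[243.25766058 205.54333627]] [[248.6807771  220.72792964]]
```

View pics/d1.png

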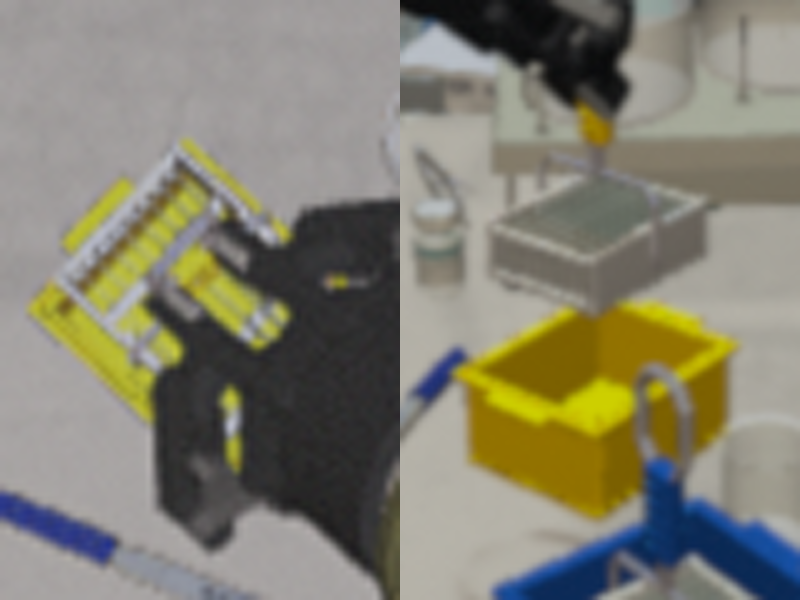

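Top half: carrier rim left corner (62,278), top corner (180,148). Side half: carrier rim (490,228), (600,260), (708,208), (600,172), and dish rim (458,370), (595,435), (737,345), (600,305). The dish corners in the top view come from the earlier crop. I'll fit the same way.

```bash
cat > y.py <<'E'
from fitp import *
from ik import *
from workcell import manip
tc,sc=cam("topd"),cam("sided"); I=lambda p:np.array(p)
a=lambda p:crop(p,(213,160),6.667); b=lambda p:crop(np.array(p)-[400,0],(210,160),5); t0=lambda p:crop(p,(185,110),4.8)
L,T,B,N=(1,1),(1,-1),(-1,1),(-1,-1)
x,f=fitdc(tc,sc,I,I,[(L,a((62,278))),(T,a((180,148)))],[(B,b((490,228))),(N,b((600,260))),(T,b((708,208))),(L,b((600,172)))],
 [(L,t0((155,462))),(T,t0((268,342))),(N,t0((412,470)))],[(B,b((458,370))),(N,b((595,435))),(T,b((737,345))),(L,b((600,305)))],[.472,-.066,.1,48],[.4724,-.0653,48.9])
E
python3 - <<'E'
from y import *
print(x.round(4)); print(f.round(1))
# drop N of dish top is really (1,-1)->(-1,-1) order check via residuals
E
```

```text
[ 4.75300e-01 -6.87000e-02  9.68000e-02  5.01540e+01  4.72700e-01
 -6.64000e-02  4.79725e+01  1.80000e-03]
[-0.3  0.2  0.1 -1.2  0.9 -0.4  0.4 -0.1 -0.1  0.  -0.9  0.4 -0.3  1.6
  0.4 -1.2 -0.1 -0.7 -0.3  0.6  0.2 -0.5 -0.3 -0.2 -0.3 -2.5 -0.1]
```

```bash
python3 - <<'E'
from y import *
def dishyaw(c,lo,hi,ctr,yaw,win):
    hsv=cv2.cvtColor(c["pixels"],cv2.COLOR_RGB2HSV); m=cv2.inRange(hsv,lo,hi); q=np.zeros_like(m); q[win[1]:win[3],win[0]:win[2]]=m[win[1]:win[3],win[0]:win[2]]
    q=cv2.resize(q,None,fx=8,fy=8,interpolation=cv2.INTER_CUBIC); q=(q>127).astype(np.uint8)
    cs,_=cv2.findContours(q,cv2.RETR_EXTERNAL,cv2.CHAIN_APPROX_NONE); k=max(cs,key=cv2.contourArea)[::8,0,:]
    P=onplane(c,(k+.5)/8-.5,.052); a=np.radians(yaw); M=np.array([[np.cos(a),np.sin(a)],[-np.sin(a),np.cos(a)]]); Lc=(P[:,:2]-ctr)@M.T
    for s in(1,-1):
        e=Lc[(np.abs(Lc[:,0])<.042)&(s*Lc[:,1]>.03)]; p=np.polyfit(e[:,0],e[:,1],1); print("y edge",s,p[1].round(4),"yaw",yaw+np.degrees(np.arctan(p[0])))
        e=Lc[(np.abs(np.abs(Lc[:,1])-.028)<.01)&(s*Lc[:,0]>.035)]; p=np.polyfit(e[:,1],e[:,0],1); print("x edge",s,p[1].round(4),"yaw",yaw-np.degrees(np.arctan(p[0])))
dishyaw(cam("top"),(22,120,60),(35,255,255),[.4727,-.0664],48.5,(210,175,280,240))
dishyaw(cam("top"),(100,120,60),(130,255,255),[.4952,-.2578],35.0,(285,165,350,235))
E
```

```text
y edge 1 0.0464 yaw 47.96569484099704
x edge 1 0.0531 yaw 47.832113163722624
y edge -1 -0.0435 yaw 48.19398758036635
x edge -1 -0.0539 yaw 49.27594477979385
y edge 1 0.049 yaw 34.55301499700018
x edge 1 0.0535 yaw 34.01649852300062
y edge -1 -0.0426 yaw 34.61316238915319
x edge -1 -0.0532 yaw 35.37037266004696
```

```bash
python3 - <<'E'
from y import *
o=manip.get_obs();R=Ro.from_quat(o["ee_rot"]);r=R.as_matrix(); Rt=Ro.from_euler('z',-1.5,degrees=True)*R
g=o["position"]-.019*r[:,2]; a=np.array([.4753,-.0687,.0968]); rel=Rt.apply(R.inv().apply(g-a))
Tz=lambda z:np.array([.4727,-.0664,z])+rel
plan([(Tz(.08),Rt,2),(Tz(.045),Rt,4),(Tz(.010),Rt,6)],nd=4)
print([q.round(2) for q in ik(Tz(.004),Rt,near=o["joint_pos"],n=1)],"pose TCP at .045",Tz(.045)+.019*Rt.as_matrix()[:,2])
E
```

```text
[[-0.0074, -0.0022, 0.0084], [-0.0112, 0.0, 0.0124]], [[-0.0075, -0.0022, 0.0083], [-0.0111, 0.0, 0.0124]], 
->TCP [ 0.4737 -0.0585  0.1674] maxmm/deg 8.550657869427358 0.7489087060516789
[[-0.0078, 0.0, 0.0087], [0.0, 0.0, 0.0]], [[-0.0078, 0.0, 0.0087], [0.0, 0.0, 0.0]], [[-0.0078, 0.0, 0.0087], [0.0, 0.0, 0.0]], [[-0.0078, 0.0, 0.0086], [0.0, 0.0, 0.0]], 
->TCP [ 0.4738 -0.0585  0.1324] maxmm/deg 8.707755164219996 0.0
[[-0.0052, 0.0, 0.0058], [0.0, 0.0, 0.0]], [[-0.0052, 0.0, 0.0058], [0.0, 0.0, 0.0]], [[-0.0052, 0.0, 0.0058], [0.0, 0.0, 0.0]], [[-0.0052, 0.0, 0.0058], [0.0, 0.0, 0.0]], [[-0.0052, 0.0, 0.0058], [0.0, 0.0, 0.0]], [[-0.0052, 0.0, 0.0057], [0.0, 0.0, 0.0]], 
->TCP [ 0.4738 -0.0585  0.0974] maxmm/deg 5.7866765072880995 0.0
[array([-0.18,  0.13,  0.72,  2.3 , -1.1 ,  0.93,  0.56])] pose TCP at .045 [ 0.47376599 -0.05848418  0.13240188]
```

Emit:
{"api": "move_arm", "payload": {"motion": [[[-0.0074,-0.0022,0.0084],[-0.0112,0,0.0124],-1],[[-0.0075,-0.0022,0.0083],[-0.0111,0,0.0124],-1],[[0,0,0],[0,0,0],-1],[[-0.0078,0,0.0087],[0,0,0],-1],[[-0.0078,0,0.0087],[0,0,0],-1],[[-0.0078,0,0.0087],[0,0,0],-1],[[-0.0078,0,0.0086],[0,0,0],-1],[[0,0,0],[0,0,0],-1]]}}

```text
clock: 19.9
position: [0.4729, -0.0579, 0.1312]
ee_rot: [0.855, 0.375, 0.327, -0.145]
ft_force: [-1.1, 0.8, -1.3]
grip_width: 0.17
grasp_force: 54.1
```

```bash
python3 - <<'E'
from y import *
o=manip.get_obs(); R=Ro.from_quat(o["ee_rot"]); p=np.array([.4738,-.0585,.1324]); Rt=Ro.from_euler('z',-1.5,degrees=True)
print(o["position"]-p,o["ft_force"],o["joint_pos"].round(2), np.degrees(np.arctan2(R.as_matrix()[1,2],R.as_matrix()[0,2])))
print(R.inv().apply(p-o["position"])/.75)
E
```

```text
[-0.00085382  0.00062302 -0.00117591] [-1.10694097  0.84003125 -1.26933253] [-0.25  0.01  0.77  2.28 -0.96  0.93  0.4 ] 47.48373905667987
[ 0.00116838  0.00139752 -0.0010612 ]
```

Emit:
{"api": "move_arm", "payload": {"motion": [[[0.0003,0.0014,0.0003],[0,0,0],-1],[[-0.0052,0,0.0058],[0,0,0],-1],[[-0.0052,0,0.0058],[0,0,0],-1],[[-0.0052,0,0.0058],[0,0,0],-1],[[0,0,0],[0,0,0],-1]]}}

```text
clock: 20.4
position: [0.4741, -0.0584, 0.1138]
ee_rot: [0.855, 0.375, 0.328, -0.144]
ft_force: [-0.4, 0.5, -1.3]
grip_width: 0.173
grasp_force: 54.1
```

Emit:
{"api": "move_arm", "payload": {"motion": [[[-0.0052,0,0.0058],[0,0,0],-1],[[-0.0052,0,0.0058],[0,0,0],-1],[[-0.0026,0,0.0029],[0,0,0],-1],[[0,0,0],[0,0,0],-1],[[0,0,0],[0,0,0],-1]]}}

```text
clock: 20.9
position: [0.4746, -0.0586, 0.1002]
ee_rot: [0.855, 0.375, 0.328, -0.144]
ft_force: [-0.1, -0.6, -1.8]
grip_width: 0.17
grasp_force: 54.1
```

Emit:
{"api": "move_arm", "payload": {"motion": [[[-0.0018,0,0.002],[0,0,0],-1],[[-0.0018,0,0.002],[0,0,0],-1],[[-0.0018,0,0.002],[0,0,0],-1],[[-0.0009,0,0.001],[0,0,0],-1],[[0,0,0],[0,0,0],-1],[[0,0,0],[0,0,0],-1]]}}

```text
clock: 21.5
position: [0.4747, -0.0585, 0.0932]
ee_rot: [0.855, 0.375, 0.328, -0.144]
ft_force: [-0.6, -0.6, -1.8]
grip_width: 0.174
grasp_force: 54.1
```

Emit:
{"api": "move_arm", "payload": {"motion": [[[-0.0009,0,0.001],[0,0,0],-1],[[-0.0009,0,0.001],[0,0,0],-1],[[0,0,0],[0,0,0],-1],[[0,0,0],[0,0,0],-1]]}}

```text
clock: 21.9
position: [0.4746, -0.0585, 0.0911]
ee_rot: [0.855, 0.375, 0.328, -0.144]
ft_force: [0.5, 0.3, -2.3]
grip_width: 0.169
grasp_force: 54.1
```

Emit:
{"api": "move_arm", "payload": {"motion": [[[-0.0009,0,0.001],[0,0,0],-1],[[0,0,0],[0,0,0],-1],[[0,0,0],[0,0,0],-1]]}}

```text
clock: 22.2
position: [0.4746, -0.0585, 0.0901]
ee_rot: [0.855, 0.375, 0.328, -0.144]
ft_force: [0.3, -0.0, -1.4]
grip_width: 0.169
grasp_force: 54.1
```

Emit:
{"api": "move_arm", "payload": {"motion": [[[-0.0009,0,0.001],[0,0,0],-1],[[0,0,0],[0,0,0],-1],[[0,0,0],[0,0,0],-1]]}}

```text
clock: 22.5
position: [0.475, -0.0587, 0.0896]
ee_rot: [0.855, 0.375, 0.329, -0.144]
ft_force: [-2.2, -2.0, 6.0]
grip_width: 0.172
grasp_force: 54.9
```

Emit:
{"api": "move_arm", "payload": {"motion": [[[-0.0004,0,0.0004],[0,0,0],-1],[[0,0,0],[0,0,0],-1],[[0,0,0],[0,0,0],-0.55],[[0,0,0],[0,0,0],-0.45],[[0,0,0],[0,0,0],-0.2],[[0,0,0],[0,0,0],0],[[0,0,0],[0,0,0],0],[[0,0,-0.01],[0,0,0],0],[[0,0,-0.02],[0,0,0],0],[[0,0,-0.03],[0,0,0],0],[[0.01,0,-0.04],[0,0,0],0],[[0.02,0,-0.04],[0,0,0],0]]}}

```text
clock: 23.7
position: [0.437, -0.0991, 0.1821]
ee_rot: [0.856, 0.374, 0.328, -0.144]
ft_force: [0.6, 0.9, 0.1]
grip_width: 0.501
grasp_force: 0.0
```

Emit:
{"api": "move_arm", "payload": {"motion": [[[0.04,0,-0.03],[0,0,0],0],[[0.04,0,-0.03],[0,0,0],0],[[0,0,0],[0,0,0],0],[[0,0,0],[0,0,0],0]]}}

```text
clock: 24.1
position: [0.4481, -0.0878, 0.2562]
ee_rot: [0.855, 0.375, 0.329, -0.144]
ft_force: [1.1, 0.3, -0.2]
grip_width: 0.5
grasp_force: 0.0
```

```bash
python3 - <<'E'
from workcell import vision,manip
from h import *
c=vision.camera("top"); s=vision.camera("side"); pickle.dump(c,open("tope.pkl","wb")); pickle.dump(s,open("sidee.pkl","wb"))
print(manip.get_obs()["position"],manip.get_obs()["ft_force"])
def m(c,lo,hi,w):
    q=cv2.inRange(cv2.cvtColor(c["pixels"],cv2.COLOR_RGB2HSV),lo,hi)[w[1]:w[3],w[0]:w[2]]; v,u=np.nonzero(q); return len(u),u.min()+w[0],u.max()+w[0],v.min()+w[1],v.max()+w[1]
Y=((22,120,60),(35,255,255));B=((100,120,60),(130,255,255))
for k,n0,n1,w in(("Y","top","tope",(210,175,280,240)),("B","top","tope",(285,165,350,235)),("B","side","sidee",(225,255,300,320)),("Y","side","sidee",(218,215,282,265))):
    r=Y if k=="Y" else B; print(k,n0,m(cam(n0),*r,w),m(cam(n1),*r,w))
# predicted yellow-carrier features if seated: grip centre & eye top in side view
for z in(.004,.012): print(z,proj(cam("sidee"),[[.4727,-.0664,z+.086],[.4727,-.0664,z+.108],[.4727,-.0664,z+.064]]).round(1).tolist())
q=cv2.inRange(cv2.cvtColor(cam("sidee")["pixels"],cv2.COLOR_RGB2HSV),*Y); n,l,st,ct=cv2.connectedComponentsWithStats(q); print([(a.tolist(),b.round(1).tolist()) for a,b in zip(st[1:],ct[1:]) if a[4]>8])
# white carrier unchanged?
d=np.abs(cam("side")["pixels"].astype(int)-cam("sidee")["pixels"])[150:240,305:325].mean(); print("white diff side",d, np.abs(cam("top")["pixels"].astype(int)-cam("tope")["pixels"])[118:160,238:268].mean())
E
```

```text
[ 0.44748146 -0.08742026  0.25444342] [ 0.04775968  0.69060377 -0.01803162]
Y top (1517, np.int64(217), np.int64(270), np.int64(181), np.int64(233)) (826, np.int64(217), np.int64(268), np.int64(181), np.int64(232))
B top (1466, np.int64(292), np.int64(343), np.int64(173), np.int64(225)) (661, np.int64(292), np.int64(343), np.int64(173), np.int64(225))
B side (2623, np.int64(229), np.int64(297), np.int64(260), np.int64(319)) (1995, np.int64(229), np.int64(297), np.int64(255), np.int64(319))
Y side (1714, np.int64(221), np.int64(276), np.int64(218), np.int64(263)) (1235, np.int64(221), np.int64(276), np.int64(215), np.int64(263))
0.004 [[248.7, 217.2], [248.5, 208.9], [248.9, 225.4]]
0.012 [[248.6, 214.2], [248.4, 205.8], [248.9, 222.4]]
[([221, 208, 56, 56, 1206], [246.9, 239.2]), ([259, 236, 6, 15, 63], [261.8, 242.9])]
white diff side 15.72037037037037 6.594708994708995
```

```bash
python3 - <<'E'
from h import *
q=cv2.inRange(cv2.cvtColor(cam("sidee")["pixels"],cv2.COLOR_RGB2HSV),(22,120,60),(35,255,255))
for v in(209,212,214): u=np.nonzero(q[v])[0]; print(v,u.min(),u.max())
for n,(x0,y0,x1,y1) in (("top",(238,122,268,158)),("side",(315,158,335,225)),("top",(265,168,292,192)),("top",(165,230,192,246)),("top",(208,230,262,258))):
    a,b=[cv2.cvtColor(cam(k)["pixels"],cv2.COLOR_RGB2GRAY) for k in(n,n+"e")]; t=a[y0:y1,x0:x1]
    r=cv2.matchTemplate(b[y0-6:y1+6,x0-6:x1+6],t,cv2.TM_CCOEFF_NORMED); _,v,_,l=cv2.minMaxLoc(r); print(n,round(v,3),l[0]-6,l[1]-6)
E
```

```text
209 247 251
212 247 252
214 247 252
top 0.998 0 0
side 0.72 0 0
top 0.993 0 0
top 0.995 0 0
top 0.337 0 0
```

```bash
python3 -c "
from workcell import order
print(order.hand_in())"
```

```text
the job is handed in; nothing more can be done
None
```

The blue and yellow carriers are on the floors of their own dishes and released, the white one still hangs, and the job is handed in with no verdict returned; before/after images show the dishes, beaker, vial and white carrier unmoved, but the arm hid the pen, and with my picture limit used up I checked the yellow seating only by contact force and pixel measurements.

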